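# Ratchet the jig's clamp nut tight with the open spanner

### The job

Clamp the wooden rail in the drilling jig: take the large steel open-ended spanner from its rest and tighten the square nut of the strap clamp clockwise. The fence and the end stop block a full turn, so work in short swings, taking the spanner off the nut and setting it back a flat earlier, until the nut goes firm and the strap grips the rail; feel for it and do not overtighten. Then lay the spanner back flat across the two battens of its rest, leaving the rail against the stop and everything else alone.

Things in the scene. Friction and masses are not known exactly. Their poses are not given: they have to be found in the camera images.
- jig: Fixed drilling and mortising jig on a plywood base, x -85 to 110, y -170 to 100, 18 mm thick. Origin on the bench top under the axis of the clamp's upright stud; x towards the fence, y towards the end stop, z up. A beech heel block stands under the strap, x -58 to -28, y -25 to 25, top at z = 47 (mm)
- stud_top (a point): Top of the clamp's upright threaded stud, 18 mm diameter, 95 mm above the bench, on the nut's axis; axes as the jig
- fence (a point): Middle of the top edge of the tall light wood fence's face (toward the nut), 75 mm from the stud in jig x, 90 mm above the bench. The fence runs along jig y from -160 to 90 mm and is 24 mm thick. It is higher than the nut: the spanner's handle can point at most about 15 deg past jig -y towards the fence; axes as the jig
- end_stop (a point): Middle of the top edge of the tall light wood end stop's face (toward the nut), 50 mm from the stud in jig y, 88 mm above the bench. The stop runs along jig x from -55 to 75 mm and is 22 mm thick. The handle can point at most about 7 deg past jig -x towards the stop, so it has only the quarter between -y and -x, and turns clockwise from -y to -x; axes as the jig
- strap: Dark steel clamp strap, 118 mm (jig x -56 to 62) x 44 x 14 mm thick, a 38 mm washer 3 mm thick on top; washer's top about 65 mm above the bench. Origin on the stud's axis in its underside. The nut draws it down 2 mm a turn. It starts less than 1 mm above the rail: how far the nut must turn (between a third and half a turn, different each time) cannot be measured and must be felt
- nut: Square steel clamp nut, 30 mm across flats, 42 mm across corners, 14 mm high, with a round brass collar (25 mm diameter, 4 mm high) above. Origin on the stud's axis in its underside, about 65 mm above the bench; x and y are normal to its flats. Tightens clockwise seen from above (its yaw falls). Its stiff thread drags with about 0.2 N m all the way and holds the nut where it is left
- nut_mid (a point): Centre of the square, 7 mm above its underside, about 72 mm above the bench; axes as the nut. Free running it drags with 0.2 N m. Once the strap grips, the nut stops dead and the torque climbs about 0.2 N m for each further degree of the spanner. Firm is 0.45 to 0.9 N m (4 to 8 N at 115 mm from the stud, jaw on nut over 35 N); from about 1.2 N m (jaw on nut over 120 N) it is overtightened
- rail: Loose pine rail 45 x 220 x 30 mm (x, y, z), 0.3 kg, lying on the jig's base along the fence under the strap's nose, its +y end against the end stop. Origin in the centre of its underside. Stays there
- spanner: Large flat steel open-ended spanner, 10 mm thick, 0.4 kg, loose. Origin in the underside at the jaw's centre, on the nut's axis when seated. x runs down the handle (22 mm wide, to x = 226 mm), the mouth opens to -x, z up. Jaw 31.6 mm wide, head 57 mm wide, flared tips reach x = -25 mm, bottom of the jaw at x = 17 mm. Centre of mass at x = 76 mm
- spanner_jaw (a point): Centre of the spanner's jaw at half thickness (5 mm above its underside); axes as the spanner. It belongs at nut_mid (a few mm up or down do not matter). On the nut, the spanner's yaw equals the nut's plus a multiple of 90 deg, with about 3 deg of play either way. It goes on level along its handle or from above; back it off by the play before taking it off
- spanner_grip (a point): Point on the handle's centre line, 115 mm from the jaw's centre, half thickness: the place to grip, across the 22 mm width; axes as the spanner
- small_spanner: Bystander: small blue open-ended spanner, 19 mm jaw, handle 16 mm wide, 8 mm thick, too small for the nut. Lies beside the large one. Origin in the underside at the jaw's centre, x down the handle
- rest: Fixed spanner rest: plywood board 190 x 180 x 8 mm with two dark battens along its y axis at x = -60 and 60 mm, 18 mm wide, tops 30 mm above the bench. Origin at the centre of its underside. The spanners lie across both battens, jaws to +x (jaw centre near x = 100 mm), one at y = 42 mm and one at y = -42 mm, either way round
- mallet: Bystander: beech joiner's mallet, head 65 x 120 x 85 mm
- chisel: Bystander: bench chisel with wooden handle, 230 mm long
- square: Bystander: small try square, dark stock 110 mm, steel blade
- gauge: Bystander: wooden marking gauge, 190 mm stem
- glue: Bystander: yellow glue bottle, 60 mm diameter, 150 mm high
Mind the look-alikes: they are no part of the job. What is meant by the rail is not blue, and is the larger of those in its own colour.

How it is judged:
By the outcome, as a careful person would: the job done as asked, in the order asked, and still so for the second after the job is handed in, with the robot touching nothing.
It also fails if it takes over 72 s, if anything falls off the work surface, if the arm or the gripper's body presses on something with over 40 N, if the wrist force passes 120 N, or if a joint passes its speed limit or range.

### The arm

A 7-joint arm with a two-finger parallel gripper is mounted at the origin on the work surface. World frame = base frame: x ahead of the robot, y to its left, z up, the work surface at z = 0. Lengths are in m, angles in degrees, forces in N, time in s.
With the tool pointing down it reaches from about 0.425 to 0.875 m from the base axis. Payload 4.7 kg.
Tool frame: the origin (TCP) lies midway between the tips of the shut fingers; the grasp point (between the pads) lies env.grip_point_offset behind it (env.grip_point_offset is the distance from the TCP to the grasp point, in m); x points along the fingers, y is the direction in which the jaws open and shut, and the axes are right-handed (so a half turn about x gives the same grasp; the last joint's range is limited). The gripper opens to 87 mm and grips with 3 to 60 N. Pads are 19 mm wide; open, the fingers measure 117 mm over their backs; the gripper's body (75 mm by 190 mm) begins 51 mm behind the grasp point.
Start: joints at [-74.88, 18.392, -4.016, 83.108, 1.295, 78.541, -3.26], TCP at [0.161, 0.63, 0.223] pointing down, gripper open.
Joint ranges: [-163.93, 163.93], [-17.29, 119.83], [-79.2, 71.16], [3.27, 140.29], [-89.18, 269.18], [5.43, 117.66], [-154.24, 154.24]. Speed limits (degrees/s): [147.25, 147.25, 180, 180, 180, 180, 180].

### API

Orientations are given as [roll, pitch, yaw] about the fixed x, y, z axes, in that order (R = Rz(yaw) Ry(pitch) Rx(roll)).
In Python, from cell import readout, read_camera, camera_params, sign_off, spot_in, pinpoint, env gives the robot as it stands.
- The arm moves only by the shell command python3 -m pendant 'ROWS' [OPENING] [FORCE]. ROWS is a JSON object of lists of equal length, an entry for each row: "xyz": the shift along the world's x, y, z in m, a list of three; "turn": the turn about the world's z in rad. A call has 1 to 10 rows; each row shifts and turns the pose as measured when the row begins; what a row does not reach is not made up. A row lasts 1/8 s, in which the tool goes at most 62.5 mm and 10.7 degrees, less where a joint would pass 70% of its speed; a pose out of reach is approached as far as the arm can. A call is refused whole if a number of a shift passes 0.0625 or a number of a turn 0.188, either way. A call with a gripper value outside its range is refused whole. OPENING is the opening, from 0 (shut) to 1 (fully open), set as the call begins (- or left out, the last holds). The fingers move at their own pace and stop on an object; FORCE is the grip in N (left out, the last holds). Time passes only in rows, so rows that do not move let the fingers close. It gives the time, the measured TCP pose, the force and the opening at its end, in the units of the state.
- readout.get_obs(): the state, without advancing time (a new reading comes with each control period).
- read_camera(name): name is "scene" or "side" or "wrist"; returns the picture (420x560x3 uint8, red, green, blue); there is no depth.
- camera_params(name): a dict with "fx", "fy", "cx", "cy" (pixels), "rvec" (rotation vector, rad) and "tvec" (3), from world to camera coordinates, as OpenCV has them; the wrist camera has in their place "hand_eye" (4x4, takes a point from camera to tool coordinates, whose origin is the TCP and whose axes are the tool frame's). Camera axes: x right, y down, z forward; pixel columns grow to the right and rows downward; lengths in m; the calibration is good to about 2 mm. A picture is of the moment at which its call begins: read the wrist's pose just before it. camera_params takes no time and is no camera call.
- sign_off(): hands the job in, once; it reports no verdict.
Trained networks look in the newest picture that a camera, given by its name, has taken for a name from the list of things; names that differ only in an ending like _2 or _b are one class to them, and where a whole thing is asked for, a point or a joint stands for the part that bears it (a point fixed in the world has none). Each returns a list of dicts, best first, with "score" (0 to 1); they miss things now and then, are a little off and sometimes report something else, mostly with a low value. They report only what shows in the picture. A call takes as long as a camera call. They do not tell look-alikes from the thing itself.
- spot_in(camera, name): "at" ([x, y, z] in m, in the coordinates of the camera as it stood for that picture, good to about 4 mm: the middle of the surface that is visible of it).
- pinpoint(camera, name): "at" ([x, y, z] in m, in the coordinates of the camera as it stood for that picture, good to about 4 mm: a listed point, or the origin of a listed thing).
The state is a dict: "time_s": time; "qpos": joint angles; "joint_velocities": joint speeds; "effort": joint torques, N m; "tool_pos": TCP position; "tool_rot": TCP orientation; "force": force on the tool from outside, world axes, zero at the start; "wrist_torque": the same for the moment, N m; "grip_width": finger opening in m.
Only numpy, scipy, OpenCV 4.12 (cv2) and the standard library are available. Lean on these libraries where they do the work, as an engineer would, in place of code of your own. Each camera call takes 0.05 s, during which the arm holds its last target.

## Working session

There is one attempt and no reset: what is moved stays moved. The work goes in short steps, Python scripts to look and compute and a shell command to move; the robot and the scene stay as the last step left them, time stands still between calls to the robot, and variables do not carry over. Pictures are saved under pics/ and viewed, and the job is handed in when it is done.

```bash
ls -la; mkdir -p pics; cat > h.py <<'E'
import numpy as np, cv2
from scipy.spatial.transform import Rotation as R
from cell import readout, read_camera, camera_params, sign_off, spot_in, pinpoint, env
def toolT():
    o=readout.get_obs(); T=np.eye(4); T[:3,3]=o['tool_pos']; T[:3,:3]=R.from_euler('xyz',o['tool_rot'],degrees=True).as_matrix(); return T
def cam2w(name,T=None):
    p=camera_params(name)
    if name=='wrist': return (toolT() if T is None else T)@np.array(p['hand_eye'])
    M=np.eye(4); M[:3,:3]=cv2.Rodrigues(np.array(p['rvec'],float))[0]; M[:3,3]=np.ravel(p['tvec']); return np.linalg.inv(M)
def snap(name,fn):
    T=toolT(); im=read_camera(name); cv2.imwrite('pics/'+fn,im[:,:,::-1]); return im,cam2w(name,T)
def w(C,at): return (C@np.r_[at,1])[:3]
def proj(name,C,P):
    p=camera_params(name); q=np.linalg.inv(C)@np.r_[P,1]; return np.array([p['fx']*q[0]/q[2]+p['cx'],p['fy']*q[1]/q[2]+p['cy']])
def ray(name,C,u,v):
    p=camera_params(name); d=C[:3,:3]@np.array([(u-p['cx'])/p['fx'],(v-p['cy'])/p['fy'],1]); return C[:3,3],d
def atz(name,C,u,v,z):
    o,d=ray(name,C,u,v); return o+d*(z-o[2])/d[2]
E
python3 - <<'E'
from h import *
print(readout.get_obs(), env.grip_point_offset)
for n in ['scene','side','wrist']:
    im,C=snap(n,n+'0.png'); print(n,C.round(3).tolist(),camera_params(n)['fx'])
    for t in ['stud_top','fence','end_stop','nut','nut_mid','spanner','spanner_jaw','spanner_grip','small_spanner','rest','rail','jig']:
        r=pinpoint(n,t); print(t,[(round(a['score'],2),w(C,a['at']).round(4).tolist()) for a in r[:3]])
print(readout.get_obs()['time_s'])
E
```

```text
total 12
drwxr-xr-x  3 agent agent 4096 Dec  6 17:43 .
drwxr-xr-x 23 root  root  4096 Dec  6 17:43 ..
drwxr-xr-x  2 agent agent 4096 Dec  6 17:43 pics
{'time_s': 0.0, 'qpos': array([-74.88076972,  18.43983389,  -4.01531304,  83.17643742,
         1.29503623,  78.54137355,  -3.26080937]), 'joint_velocities': array([ 0.02855893,  0.00853682,  0.00815764,  0.05669193,  0.05432581,
       -0.01882567,  0.00193153]), 'effort': array([ 5.95239356e-06, -4.91291428e+01, -4.04381733e-01, -3.12527275e+01,
       -6.40174979e-02,  4.36315709e-02,  1.88420381e-04]), 'tool_pos': array([0.16058567, 0.62926137, 0.22143927]), 'tool_rot': array([ -86.95846863,   89.88744478, -101.26892466]), 'force': array([ 0.29844729, -0.06826698,  0.68853255]), 'wrist_torque': array([0.00062173, 0.02801967, 0.03762856]), 'grip_width': 0.08741032383395003} 0.0187
scene [[-0.715, 0.398, -0.575, 1.234], [0.699, 0.405, -0.589, 0.732], [-0.002, -0.823, -0.568, 0.787], [0.0, 0.0, 0.0, 1.0]] 480.6419371186717
stud_top [(0.67, [0.6131, 0.0943, 0.1017]), (0.57, [0.7662, 0.1603, -0.0003])]
fence [(0.84, [0.6896, 0.0571, 0.0
[... 1190 characters left out ...]
(0.9, [0.5634, -0.2018, 0.0338]), (0.52, [0.6104, 0.0939, 0.0618])]
spanner_grip [(0.56, [0.4638, -0.2572, 0.0329])]
small_spanner [(0.76, [0.6145, -0.2692, 0.0304]), (0.15, [0.7089, -0.1835, 0.0017])]
rest [(0.87, [0.5028, -0.2899, 0.0018]), (0.35, [0.4747, 0.4431, 0.0009])]
rail [(0.87, [0.396, 0.1481, 0.0051]), (0.75, [0.3383, -0.057, -0.0016]), (0.65, [0.6582, 0.0348, 0.0138])]
jig [(0.68, [0.6111, 0.0951, 0.0017])]
wrist [[0.248, 0.933, 0.261, 0.089], [0.969, -0.238, -0.067, 0.649], [-0.0, 0.27, -0.963, 0.385], [0.0, 0.0, 0.0, 1.0]] 375.28947708476795
stud_top []
fence []
end_stop []
nut []
nut_mid []
spanner []
spanner_jaw []
spanner_grip []
small_spanner []
rest []
rail []
jig []
1.95
```

View pics/scene0.png

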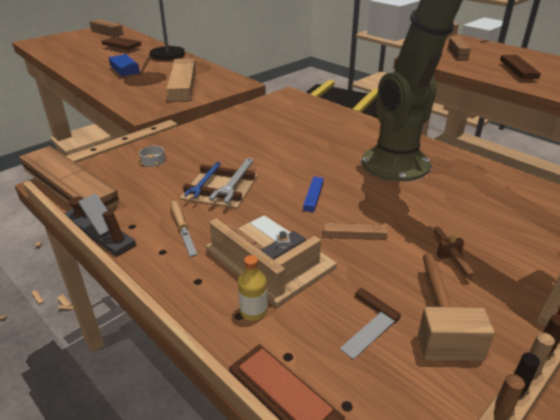

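View pics/side0.png

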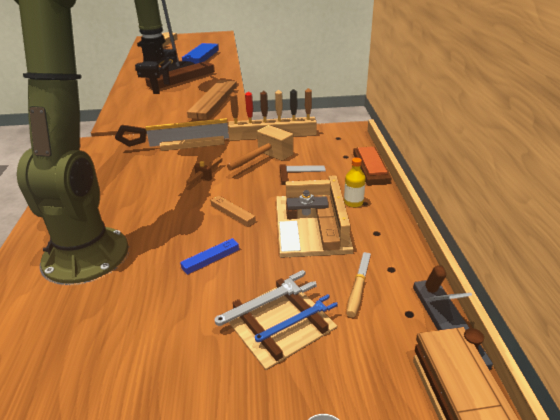

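```bash
python3 -c "
from h import *
T=toolT();print(T.round(3));print(np.array(camera_params('wrist')['hand_eye']).round(3))"
python3 -m pendant '{"xyz":[[0.036,-0.042,0.008],[0.036,-0.042,0.008],[0.036,-0.042,0.008],[0.036,-0.042,0],[0.036,-0.042,0],[0.036,-0.042,0],[0.036,-0.042,0],[0.036,-0.042,0],[0.036,-0.042,0],[0.036,-0.042,0]],"turn":[0,0,0,0,0,0,0,0,0,0]}'
```

```text
[[ 0.     0.247  0.969  0.161]
 [ 0.     0.969 -0.247  0.63 ]
 [-1.     0.     0.     0.223]
 [ 0.     0.     0.     1.   ]]
[[ 0.    -0.27   0.963 -0.162]
 [ 1.    -0.    -0.     0.001]
 [ 0.     0.963  0.27  -0.075]
 [ 0.     0.     0.     1.   ]]
time_s: 3.2
tool_pos: [0.5253, 0.1998, 0.2487]
tool_rot: [81.5, 89.6, 67.8]
force: [1.4, 0.4, -0.7]
grip_width: 0.0869
```

```bash

python3 -m pendant '{"xyz":[[0.01,-0.05,0.01],[0.01,-0.05,0.01],[0,0,0]],"turn":[-0.18,-0.18,0]}'
cat >> h.py <<'E'
def find(n,names):
    im,C=snap(n,'tmp.png')
    for t in names:
        r=pinpoint(n,t); print(t,[(round(a['score'],2),w(C,a['at']).round(4).tolist()) for a in r[:2]])
    return im,C
E
python3 - <<'E'
from h import *
im,C=find('wrist',['stud_top','nut','nut_mid','fence','end_stop','rail'])
cv2.imwrite('pics/w1.png',cv2.resize(im,(800,600))[:,:,::-1]); np.save('C1.npy',C); print(toolT().round(3))
E
```

```text
time_s: 3.58
tool_pos: [0.5482, 0.0903, 0.2696]
tool_rot: [56.3, 89.6, 20.8]
force: [0.5, 0.4, -0.2]
grip_width: 0.0868
stud_top [(0.67, [0.6102, 0.096, 0.0965])]
nut [(0.66, [0.611, 0.0949, 0.0657])]
nut_mid [(0.73, [0.6123, 0.1, 0.0707])]
fence [(0.95, [0.6871, 0.0539, 0.087])]
end_stop [(0.81, [0.6242, 0.1462, 0.0909]), (0.35, [0.6099, 0.0984, 0.0684])]
rail [(0.81, [0.3929, 0.144, -0.003]), (0.79, [0.6607, 0.0362, 0.0227])]
[[ 0.003  0.57   0.822  0.546]
 [ 0.004  0.822 -0.57   0.098]
 [-1.     0.005  0.     0.268]
 [ 0.     0.     0.     1.   ]]
```

View pics/w1.png

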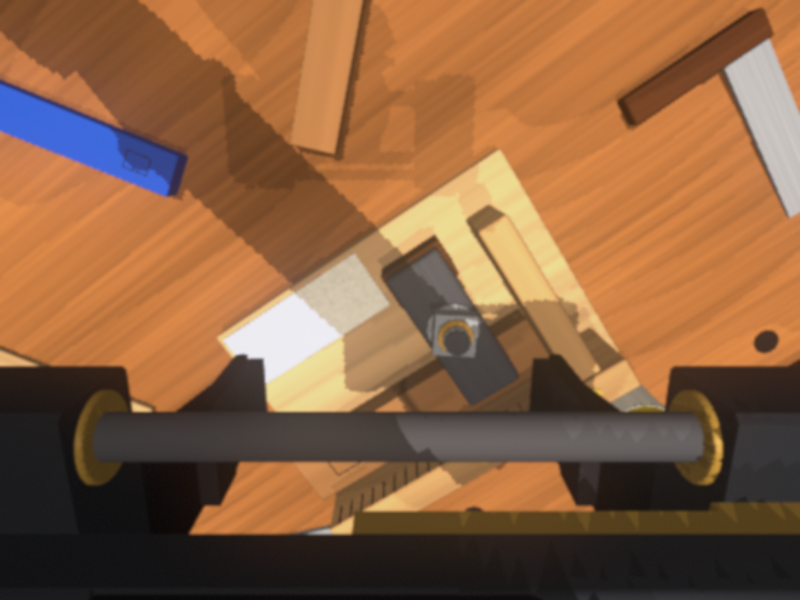

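```bash
python3 - <<'E'
from h import *
im=cv2.imread('pics/tmp.png')
c=im[190:270,270:370]; cv2.imwrite('pics/z1.png',cv2.resize(c,(800,640)[:2],interpolation=cv2.INTER_CUBIC)[:600])
C=np.load('C1.npy')
for P in [(.612,.0955,.095),(.612,.0955,.079),(.612,.0955,.065)]: print(proj('wrist',C,P)*1)
E
```

```text
[319.96458956 240.60689092]
[318.15609728 235.00939565]
[316.69173132 230.47701159]
```

View pics/z1.png

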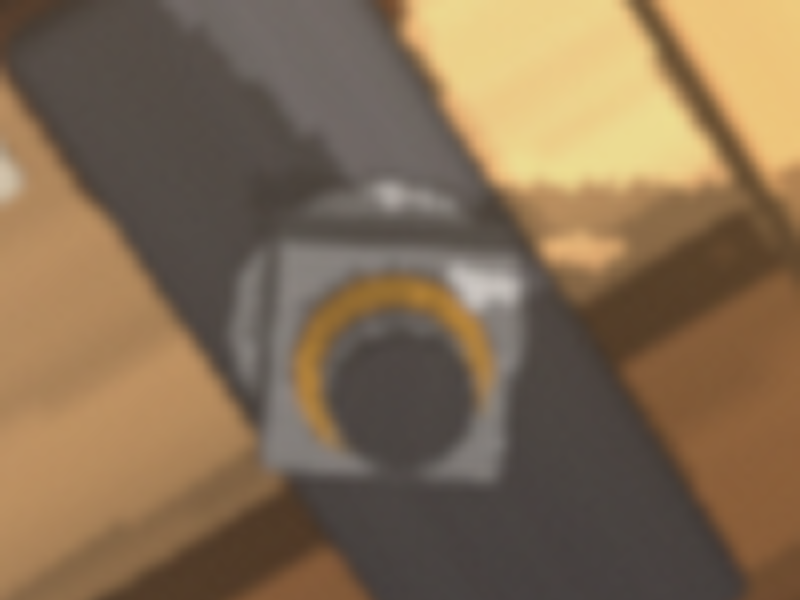

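```bash
python3 - <<'E'
from h import *
C=np.load('C1.npy')
f=lambda u,v,z: atz('wrist',C,270+u/8,190+v/8,z)
P=[f(*p,.079) for p in [(280,238),(525,258),(500,482),(265,468)]]
print(np.mean(P,0))
for i in range(4):
    d=P[(i+1)%4]-P[i]; print(np.linalg.norm(d[:2]), np.degrees(np.arctan2(d[1],d[0]))%90)
print('stud',f(400,400,.095))
g=lambda u,v,z: atz('wrist',C,u*.7,v*.7,z)
for a,b,z in [((383,273),(470,405),.062),((435,238),(520,375),.062),((218,340),(500,150),.018),((500,150),(622,358),.018)]:
    d=g(*b,z)-g(*a,z); print('line',np.degrees(np.arctan2(d[1],d[0]))%90, np.linalg.norm(d))
E
```

```text
[0.61281957 0.0960393  0.079     ]
0.030352310535745476 49.52002163978956
0.029605342197591998 50.78313843651963
0.029685160739511707 50.72170469331951
0.030249788592675193 52.03294101363889
stud [0.61150819 0.09586948 0.095     ]
line 86.9359393183221 0.12154374004030224
line 86.95069945212327 0.1218945180600235
line 88.32041452515872 0.26807339083550824
line 88.02205266732585 0.19884154641780774
```

```bash

python3 -m pendant '{"xyz":[[-0.008,-0.034,0],[-0.008,-0.034,0],[-0.008,-0.034,0],[-0.008,-0.034,0],[-0.008,-0.034,0],[-0.008,-0.034,0],[-0.008,-0.034,0],[-0.008,-0.034,0],[-0.008,-0.034,0],[-0.008,-0.034,0]],"turn":[-0.186,-0.186,-0.186,-0.186,-0.186,-0.186,-0.186,-0.186,-0.186,-0.186]}'
python3 -m pendant '{"xyz":[[0,0,0],[0,0,0]],"turn":[-0.17,0]}'
python3 - <<'E'
from h import *
im,C=find('wrist',['spanner','spanner_jaw','spanner_grip','small_spanner','rest'])
cv2.imwrite('pics/w2.png',cv2.resize(im,(800,600))[:,:,::-1]); np.save('C2.npy',C); T=toolT();print(T.round(3), np.degrees(np.arctan2(T[1,1],T[0,1])))
E
```

```text
time_s: 5.18
tool_pos: [0.4644, -0.2386, 0.2663]
tool_rot: [108.0, 89.8, -34.1]
force: [1.1, 0.4, -0.2]
grip_width: 0.0871
time_s: 5.42
tool_pos: [0.4636, -0.2406, 0.2663]
tool_rot: [96.6, 89.7, -55.6]
force: [0.4, -0.5, 0.0]
grip_width: 0.0866
spanner []
spanner_jaw []
spanner_grip [(0.75, [0.4579, -0.2537, 0.0354])]
small_spanner [(0.86, [0.6148, -0.2724, 0.0323])]
rest [(0.76, [0.4979, -0.2918, 0.0005])]
[[ 0.003  0.466 -0.885  0.464]
 [-0.004 -0.885 -0.466 -0.241]
 [-1.     0.005 -0.001  0.266]
 [ 0.     0.     0.     1.   ]] -62.22177149323087
```

View pics/w2.png

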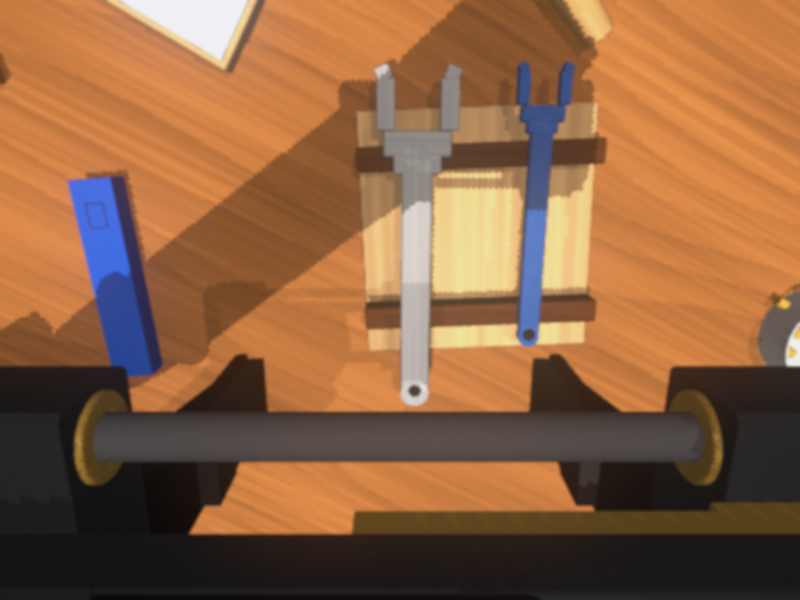

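```bash
python3 - <<'E'
from h import *
C=np.load('C2.npy')
g=lambda u,v,z: atz('wrist',C,u*.7,v*.7,z)
for z in (.040,):
    a=g(417.5,131,z); b=g(414.5,404,z); d=(b-a)[:2]; print(z,a,b,np.linalg.norm(d),np.degrees(np.arctan2(d[1],d[0])))
    u=d/np.linalg.norm(d); print('jaw',a[:2]-.017*u,'grip',a[:2]+.098*u, 'jaw from end', b[:2]-.226*u)
    p=g(417,200,z);print('axis pts',g(404,220,z),g(432,220,z),np.linalg.norm(g(404,220,z)-g(432,220,z)),g(403,340,z),g(430,340,z))
# tilt/height: triangulate grip with scene, side cams
for c in [((358,135),(606,150),.030),((367,317),(594,307),.030)]:
    d=g(*c[1],c[2])-g(*c[0],c[2]); print('batten',np.degrees(np.arctan2(d[1],d[0])),np.linalg.norm(d))
print('rest corners',[g(*p,.008).round(4).tolist() for p in [(357,112),(596,103),(584,343),(370,350)]])
s=g(529,335,.038); s2=g(543,110,.038); print('small',s,s2)
E
```

```text
0.04 [ 0.54766156 -0.21137988  0.04      ] [ 0.36455318 -0.30742901  0.04      ] 0.20677067941803393 -152.32083530950666
jaw [ 0.56271612 -0.20348304] grip [ 0.46087642 -0.25690285] jaw from end [ 0.56469032 -0.20244748]
axis pts [ 0.48923292 -0.23182329  0.04      ] [ 0.49863959 -0.24971187  0.04      ] 0.02021105471335541 [ 0.40788366 -0.27412225  0.04      ] [ 0.41750946 -0.29248013  0.04      ]
batten -65.53047367837398 0.17772509551756938
batten -59.67879177178451 0.17620149640682958
rest corners [[0.5402, -0.1659, 0.008], [0.6282, -0.3194, 0.008], [0.4658, -0.4147, 0.008], [0.3774, -0.2596, 0.008]]
small [ 0.45594775 -0.35853895  0.038     ] [ 0.60017724 -0.28132873  0.038     ]
```

```bash

python3 -m pendant '{"xyz":[[-0.001,-0.008,-0.05],[-0.001,-0.007,-0.05],[0,0,-0.05],[0,0,-0.05],[0,0,0]],"turn":[0,0,0,0,0]}' 0.6 40
python3 -c "
from h import *
T=toolT();print(T.round(4), np.degrees(np.arctan2(T[1,1],T[0,1])))"
```

```text
time_s: 6.35
tool_pos: [0.4635, -0.2539, 0.0629]
tool_rot: [123.6, 89.5, -28.1]
force: [0.1, -0.5, 0.8]
grip_width: 0.0538
[[ 0.0079  0.4746 -0.8801  0.4635]
 [-0.0042 -0.8802 -0.4747 -0.2539]
 [-1.      0.0074 -0.0049  0.0629]
 [ 0.      0.      0.      1.    ]] -61.663739490955074
```

```bash

python3 -m pendant '{"xyz":[[-0.0015,-0.003,-0.03],[0,0,-0.012],[0,0,-0.002]],"turn":[-0.01,0,0]}'
python3 - <<'E'
from h import *
im,C=snap('wrist','w3.png')
T=toolT();print(T.round(4), np.degrees(np.arctan2(T[1,1],T[0,1])))
E
```

```text
time_s: 6.72
tool_pos: [0.4672, -0.2581, 0.0238]
tool_rot: [130.5, 89.0, -21.6]
force: [0.5, -0.2, 0.9]
grip_width: 0.0521
[[ 0.0168  0.4684 -0.8834  0.4673]
 [-0.0066 -0.8834 -0.4685 -0.2581]
 [-0.9998  0.0137 -0.0117  0.0239]
 [ 0.      0.      0.      1.    ]] -62.06775838887395
```

View pics/w3.png

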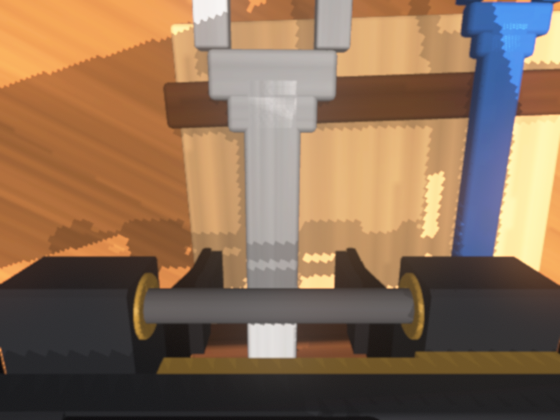

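```bash

python3 -m pendant '{"xyz":[[-0.004,0.0,-0.004],[0,0,-0.001],[0,0,0]],"turn":[0,0,0]}'
python3 -m pendant '{"xyz":[[0,0,0],[0,0,0],[0,0,0]],"turn":[0,0,0]}' 0 45
python3 - <<'E'
from h import *
T=toolT();print(T.round(4), np.degrees(np.arctan2(T[1,1],T[0,1])))
E
```

```text
time_s: 7.15
tool_pos: [0.4651, -0.2587, 0.0214]
tool_rot: [133.4, 88.7, -18.6]
force: [-0.4, -0.4, -0.5]
grip_width: 0.052
time_s: 7.52
tool_pos: [0.4654, -0.2587, 0.0217]
tool_rot: [133.8, 88.7, -18.2]
force: [0.5, -0.4, -0.1]
grip_width: 0.0299
[[ 0.0221  0.4689 -0.883   0.4654]
 [-0.0073 -0.8831 -0.4692 -0.2587]
 [-0.9997  0.0168 -0.0161  0.0217]
 [ 0.      0.      0.      1.    ]] -62.032244608435434
```

```bash

python3 -m pendant '{"xyz":[[0,0,0],[0,0,0],[0,0,0]],"turn":[0,0,0]}' 0 45
python3 - <<'E'
from h import *
T=toolT();print(T.round(4), np.degrees(np.arctan2(T[1,1],T[0,1])))
E
python3 -m pendant '{"xyz":[[0,0,0.015],[0,0,0.02],[0,0,0.03],[0,0,0.03],[0,0,0]],"turn":[0,0,0,0,0]}'
python3 - <<'E'
from h import *
im,C=snap('wrist','w4.png')
T=toolT();print(T.round(4), np.degrees(np.arctan2(T[1,1],T[0,1])))
E
```

```text
time_s: 7.9
tool_pos: [0.465, -0.2582, 0.0216]
tool_rot: [135.2, 88.7, -16.8]
force: [-0.6, 1.1, 1.0]
grip_width: 0.0215
[[ 0.021   0.4695 -0.8827  0.465 ]
 [-0.0063 -0.8828 -0.4697 -0.2582]
 [-0.9998  0.0154 -0.0155  0.0216]
 [ 0.      0.      0.      1.    ]] -61.99553897138248
time_s: 8.52
tool_pos: [0.462, -0.2584, 0.1195]
tool_rot: [130.3, 89.0, -21.8]
force: [0.2, 0.5, -4.3]
grip_width: 0.0216
[[ 0.0138  0.468  -0.8836  0.4609]
 [-0.0056 -0.8837 -0.4681 -0.2577]
 [-0.9999  0.0114 -0.0096  0.1179]
 [ 0.      0.      0.      1.    ]] -62.095770864472534
```

View pics/w4.png

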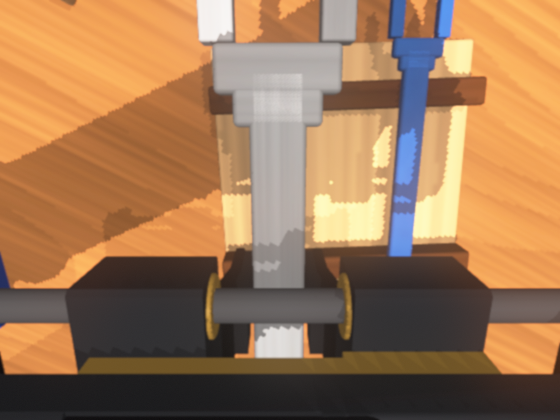

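```bash
cat >> h.py <<'E'
def intool(u,v,xt,wd=None):
    # intersection of wrist pixel with tool plane x=xt
    p=camera_params('wrist'); H=np.array(p['hand_eye']); d=H[:3,:3]@np.array([(u-p['cx'])/p['fx'],(v-p['cy'])/p['fy'],1]); o=H[:3,3]
    return o+d*(xt-o[0])/d[0]
E
python3 - <<'E'
from h import *
x=-.0184
for p in [(233,43),(320,43),(214,43),(341,43),(252,140),(306,140),(252,240),(304.5,240),(277,43)]: print(p,intool(*p,x).round(4))
E
```

```text
(233, 43) [-0.0184 -0.0175 -0.0952]
(320, 43) [-0.0184  0.0132 -0.0952]
(214, 43) [-0.0184 -0.0243 -0.0952]
(341, 43) [-0.0184  0.0206 -0.0952]
(252, 140) [-0.0184 -0.0115 -0.0614]
(306, 140) [-0.0184  0.0089 -0.0614]
(252, 240) [-0.0184 -0.0123 -0.0214]
(304.5, 240) [-0.0184  0.0091 -0.0214]
(277, 43) [-0.0184 -0.002  -0.0952]
```

```bash
cat >> h.py <<'E'
Tg=np.array([[ 0.021,0.4695,-0.8827,0.465],[-0.0063,-0.8828,-0.4697,-0.2582],[-0.9998,0.0154,-0.0155,0.0216],[0,0,0,1.]])
ps=np.radians(-152.1)
S=np.eye(4); S[:3,:3]=R.from_euler('z',ps).as_matrix(); S[:3,3]=Tg[:3,3]-Tg[:3,0]*.0134-.113*S[:3,0]
GS=np.linalg.inv(Tg)@S
NUT=np.array([.612,.0958])
def sp(quiet=False):
    o=readout.get_obs(); T=toolT(); J=T@GS; yaw=np.degrees(np.arctan2(J[1,0],J[0,0])); 
    if yaw>0: yaw-=360
    F=o['force']; M=o['wrist_torque']; r=T[:2,3]-NUT; tq=r[0]*F[1]-r[1]*F[0]
    if not quiet: print('t %.2f tcp %s jaw %s yaw %.1f tiltalong %.2f across %.2f | F %s M %s tq_rF %.2f tot %.2f grip %.4f'%(o['time_s'],T[:3,3].round(4),J[:3,3].round(4),yaw,np.degrees(J[2,0]),np.degrees(J[2,1]),F.round(1),M.round(2),tq,tq+M[2],o['grip_width']))
    return T,J,yaw,o
def goal(yaw,jz=.072,back=0,nut=None):
    # TCP target for jaw at nut minus back along handle, at yaw
    T,J,y0,o=sp(True); n=NUT if nut is None else nut
    A=R.from_euler('z',yaw-y0,degrees=True).as_matrix(); u=np.array([np.cos(np.radians(yaw)),np.sin(np.radians(yaw))])
    off=A@(T[:3,3]-J[:3,3]); tgt=np.r_[n+back*u,jz]+off
    return tgt,tgt-T[:3,3],np.radians(yaw-y0)
E
python3 - <<'E'
from h import *
sp()
for b in (.06,.0): print([np.round(a,4) for a in goal(-129.2,.072 if b==0 else .11,b)])
E
```

```text
t 8.57 tcp [ 0.4609 -0.2577  0.1179] jaw [ 0.5607 -0.2049  0.1307] yaw -152.2 tiltalong 0.34 across -0.23 | F [-0.2  1.4 -4.9] M [-0.12  0.31 -0.01] tq_rF -0.28 tot -0.29 grip 0.0212
[array([ 0.5029, -0.0383,  0.0973]), array([ 0.0419,  0.2194, -0.0207]), np.float64(0.4015)]
[array([0.5408, 0.0082, 0.0593]), array([ 0.0799,  0.2659, -0.0587]), np.float64(0.4015)]
```

```bash

python3 -m pendant '{"xyz":[[0.008,0.044,0],[0.008,0.044,0],[0.008,0.044,0],[0.008,0.044,0],[0.008,0.044,-0.005],[0.002,0,-0.01],[0,0,0]],"turn":[0.07,0.07,0.07,0.07,0.07,0.05,0]}'
python3 - <<'E'
from h import *
im,C=snap('wrist','w5.png')
sp()
for b in (.06,.0): print([np.round(a,4) for a in goal(-129.2,.074,b)])
E
```

```text
time_s: 9.45
tool_pos: [0.4938, -0.0307, 0.0914]
tool_rot: [6.7, 89.7, -121.9]
force: [-0.4, 0.5, -3.9]
grip_width: 0.0215
t 9.50 tcp [ 0.4941 -0.0303  0.0918] jaw [0.5649 0.0579 0.1031] yaw -128.7 tiltalong 1.09 across -0.84 | F [ 0.1  1.  -4.2] M [-0.15  0.2   0.  ] tq_rF -0.11 tot -0.11 grip 0.0217
[array([ 0.5026, -0.0383,  0.0627]), array([ 0.0085, -0.008 , -0.0291]), np.float64(-0.0081)]
[array([0.5406, 0.0082, 0.0627]), array([ 0.0464,  0.0385, -0.0291]), np.float64(-0.0081)]
```

View pics/w5.png

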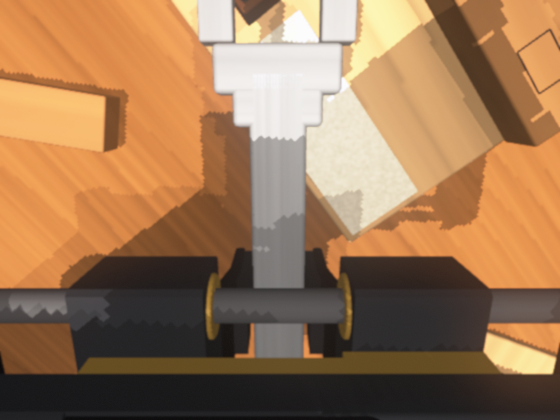

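```bash

python3 -m pendant '{"xyz":[[0.0085,-0.008,-0.015],[0.0,0.0,-0.012],[0,0,-0.002]],"turn":[-0.008,0,0]}'
python3 - <<'E'
from h import *
sp()
for b in (.05,.03,.0): print([np.round(a,4) for a in goal(-129.2,.074,b)])
im,C=snap('side','s1.png');im2,C2=snap('scene','c1.png')
a=cv2.resize(im[170:260,260:360],(400,360),interpolation=cv2.INTER_CUBIC); b=cv2.resize(im2[200:290,220:320],(400,360),interpolation=cv2.INTER_CUBIC)
cv2.imwrite('pics/sc1.png',np.hstack([a,b])[:,:,::-1])
E
```

```text
time_s: 9.88
tool_pos: [0.5018, -0.0398, 0.0615]
tool_rot: [-5.8, 89.8, -135.2]
force: [-0.2, 0.7, -3.7]
grip_width: 0.0217
t 9.88 tcp [ 0.5018 -0.0398  0.0615] jaw [0.5737 0.0474 0.0727] yaw -129.5 tiltalong 1.13 across -0.90 | F [-0.2  0.7 -3.7] M [-0.19  0.19 -0.01] tq_rF -0.11 tot -0.13 grip 0.0217
[array([ 0.509 , -0.0305,  0.0628]), array([0.0072, 0.0093, 0.0013]), np.float64(0.0053)]
[array([ 0.5216, -0.015 ,  0.0628]), array([0.0198, 0.0248, 0.0013]), np.float64(0.0053)]
[array([0.5406, 0.0082, 0.0628]), array([0.0388, 0.048 , 0.0013]), np.float64(0.0053)]
```

View pics/sc1.png

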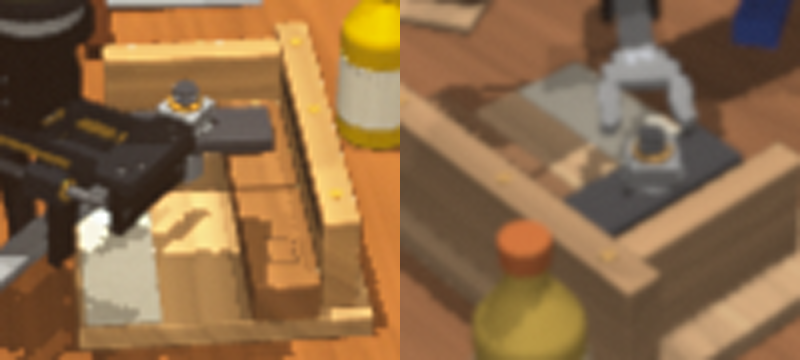

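```bash
cat >> h.py <<'E'
def overlay(name,fn,box,nutyaw,k=8):
    T,J,y,o=sp(True); im,C=snap(name,'tmp_'+name+'.png')
    x0,y0,x1,y1=box; z=cv2.resize(im[y0:y1,x0:x1],None,fx=k,fy=k,interpolation=cv2.INTER_CUBIC)[:,:,::-1].copy()
    def pt(P): q=proj(name,C,P); return tuple(int(round(v)) for v in ((q-[x0,y0]+.5)*k))
    def line(Ps,c,closed=True): cv2.polylines(z,[np.array([pt(P) for P in Ps])],closed,c,1)
    sl=[(-25,15.8),(17,15.8),(17,-15.8),(-25,-15.8)]
    line([(J@np.r_[a/1000,b/1000,.005,1])[:3] for a,b in sl],(0,255,0),False)
    line([(J@np.r_[a/1000,b/1000,.005,1])[:3] for a,b in [(30,11),(226,11),(226,-11),(30,-11)]],(0,255,0))
    Rn=R.from_euler('z',nutyaw,degrees=True).as_matrix()
    for h in (.079,.065): line([np.r_[NUT,h]+Rn@np.r_[a*.015,b*.015,0] for a,b in [(1,1),(1,-1),(-1,-1),(-1,1)]],(0,0,255))
    cv2.circle(z,pt(np.r_[NUT,.095]),3,(255,0,0),-1)
    cv2.imwrite('pics/'+fn,z)
E
python3 - <<'E'
from h import *
overlay('scene','o1.png',(250,195,320,265),50.8)
E
```

```text
(no output)
```

View pics/o1.png

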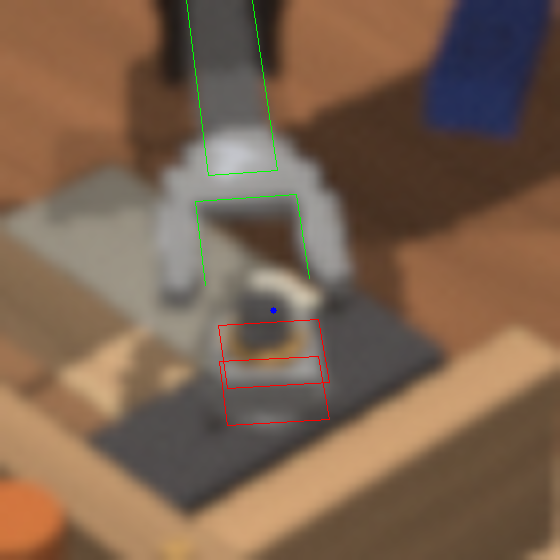

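```bash

python3 -m pendant '{"xyz":[[0.010,0.012,0.001],[0.009,0.012,0],[0,0,0]],"turn":[0.005,0,0]}'
python3 - <<'E'
from h import *
sp()
for b in (.03,.0): print([np.round(a,4) for a in goal(-129.2,.073,b)])
overlay('scene','o2.png',(250,195,320,265),50.8)
E
```

```text
time_s: 10.4
tool_pos: [0.5251, -0.0127, 0.0654]
tool_rot: [107.7, 89.8, -21.3]
force: [0.6, -0.5, -4.8]
grip_width: 0.0212
t 10.40 tcp [ 0.5251 -0.0127  0.0654] jaw [0.5963 0.075  0.0772] yaw -129.1 tiltalong 0.82 across -0.66 | F [ 0.6 -0.5 -4.8] M [-0.35 -0.   -0.12] tq_rF 0.11 tot -0.01 grip 0.0212
[array([ 0.5217, -0.015 ,  0.0612]), array([-0.0034, -0.0024, -0.0042]), np.float64(-0.0017)]
[array([0.5406, 0.0082, 0.0612]), array([ 0.0155,  0.0209, -0.0042]), np.float64(-0.0017)]
```

View pics/o2.png

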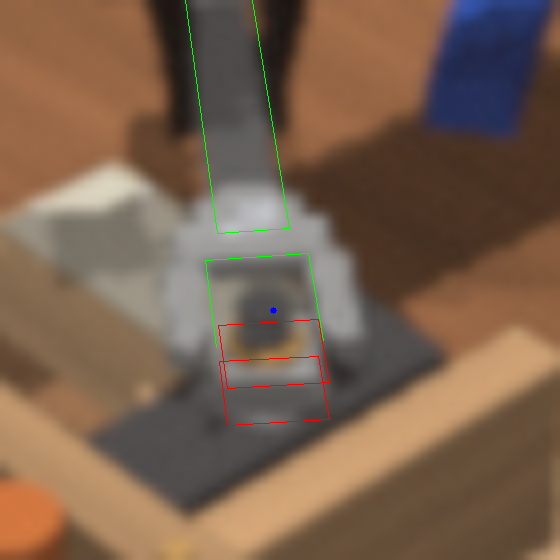

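```bash

python3 -m pendant '{"xyz":[[0.005,0.006,-0.004],[0.004,0.006,-0.001],[0,0,0]],"turn":[0,0,0]}'
python3 - <<'E'
from h import *
sp()
for b in (.0,): print([np.round(a,4) for a in goal(-129.2,.073,b)])
E
```

```text
time_s: 10.82
tool_pos: [0.5343, -0.0011, 0.06]
tool_rot: [99.0, 89.8, -30.1]
force: [0.2, 0.1, -2.2]
grip_width: 0.0215
t 10.82 tcp [ 0.5343 -0.0011  0.06  ] jaw [0.6057 0.0865 0.0717] yaw -129.2 tiltalong 0.85 across -0.65 | F [ 0.2  0.1 -2.2] M [-0.23 -0.06 -0.05] tq_rF 0.01 tot -0.04 grip 0.0215
[array([0.5406, 0.0082, 0.0613]), array([0.0063, 0.0093, 0.0013]), np.float64(-0.0003)]
```

```bash

python3 -m pendant '{"xyz":[[0.003,0.004,0.002],[0.003,0.004,0],[0,0,0]],"turn":[0,0,0]}'
python3 - <<'E'
from h import *
sp()
for b in (.0,): print([np.round(a,4) for a in goal(-129.2,.073,b)])
overlay('scene','o3.png',(250,195,320,265),50.8)
E
```

```text
time_s: 11.2
tool_pos: [0.5406, 0.0069, 0.0621]
tool_rot: [93.2, 89.8, -36.0]
force: [1.0, -1.1, -3.2]
grip_width: 0.0216
t 11.20 tcp [0.5406 0.0069 0.0621] jaw [0.612  0.0945 0.0738] yaw -129.2 tiltalong 0.88 across -0.65 | F [ 1.  -1.1 -3.2] M [-0.32  0.02 -0.11] tq_rF 0.17 tot 0.06 grip 0.0216
[array([0.5406, 0.0082, 0.0613]), array([ 0.    ,  0.0013, -0.0008]), np.float64(0.0005)]
```

View pics/o3.png

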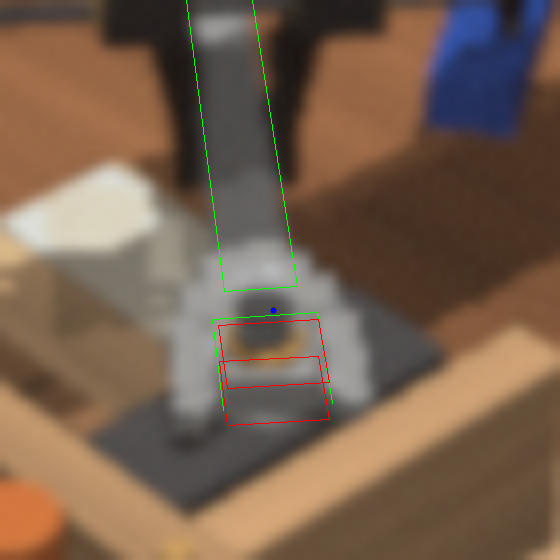

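```bash
cat >> h.py <<'E'
def plan(yaws,jz=.073,back=0):
    P=sp(True)[0][:3,3]; y=sp(True)[2]
    for a in yaws:
        t,_,_=goal(a,jz,back); print(a,((t-P)*1000).round(1),'turn %.3f'%np.radians(a-y)); P=t; y=a
E
python3 - <<'E'
from h import *
plan([-135,-141,-147,-153,-159,-165,-171,-177,-183,-187])
E
```

```text
-135 [-8.3  9.2 -0.8] turn -0.101
-141 [-7.9  8.8  0. ] turn -0.105
-147 [-7.   9.6  0. ] turn -0.105
-153 [-5.9 10.2  0. ] turn -0.105
-159 [-4.8 10.8  0. ] turn -0.105
-165 [-3.7 11.2  0. ] turn -0.105
-171 [-2.5 11.6  0. ] turn -0.105
-177 [-1.2 11.8  0. ] turn -0.105
-183 [-0.  11.8  0. ] turn -0.105
-187 [0.7 7.9 0. ] turn -0.070
```

```bash

python3 -m pendant '{"xyz":[[-0.008,0.0085,-0.001],[-0.008,0.009,0],[-0.007,0.0095,0],[-0.006,0.010,0]],"turn":[-0.1,-0.105,-0.105,-0.105]}'
python3 - <<'E'
from h import *
sp();plan([-153,-159,-165,-171,-177,-183,-187])
E
```

```text
time_s: 11.75
tool_pos: [0.5114, 0.0433, 0.0616]
tool_rot: [101.6, 89.7, -52.0]
force: [1.7, 0.7, -3.4]
grip_width: 0.0214
t 11.75 tcp [0.5114 0.0433 0.0616] jaw [0.6127 0.0932 0.0734] yaw -153.8 tiltalong 0.83 across -0.59 | F [ 1.7  0.7 -3.4] M [ 0.01 -0.18  0.14] tq_rF 0.02 tot 0.16 grip 0.0214
-153 [-0.   1.2 -0.4] turn 0.014
-159 [-4.8 10.8  0. ] turn -0.105
-165 [-3.7 11.2  0. ] turn -0.105
-171 [-2.5 11.6  0. ] turn -0.105
-177 [-1.2 11.8  0. ] turn -0.105
-183 [-0.  11.8  0. ] turn -0.105
-187 [0.7 7.9 0. ] turn -0.070
```

```bash

python3 -m pendant '{"xyz":[[-0.005,0.0115,0],[-0.0035,0.0115,0],[-0.0025,0.0115,0],[-0.001,0.012,0],[0,0.012,0],[0,0.004,0],[0,0,0]],"turn":[-0.095,-0.105,-0.105,-0.105,-0.105,-0.035,0]}'
python3 - <<'E'
from h import *
sp();print(goal(-186))
overlay('scene','o4.png',(250,195,320,265),53-62)
overlay('side','o5.png',(270,170,340,240),53-62)
a=np.hstack([cv2.imread('pics/o4.png'),cv2.imread('pics/o5.png')]); cv2.imwrite('pics/o45.png',cv2.resize(a,(800,400)))
E
```

```text
time_s: 12.62
tool_pos: [0.4995, 0.1059, 0.062]
tool_rot: [120.6, 89.5, -65.6]
force: [1.8, -0.7, -3.8]
grip_width: 0.0216
t 12.62 tcp [0.4995 0.1059 0.062 ] jaw [0.6118 0.0936 0.0741] yaw -186.3 tiltalong 0.66 across -0.48 | F [ 1.8 -0.7 -3.8] M [-0.14  0.09  0.08] tq_rF 0.06 tot 0.14 grip 0.0216
(array([0.4996724 , 0.10751306, 0.05989265]), array([ 0.0001457 ,  0.00164675, -0.00214375]), np.float64(0.004996224235753118))
```

View pics/o45.png

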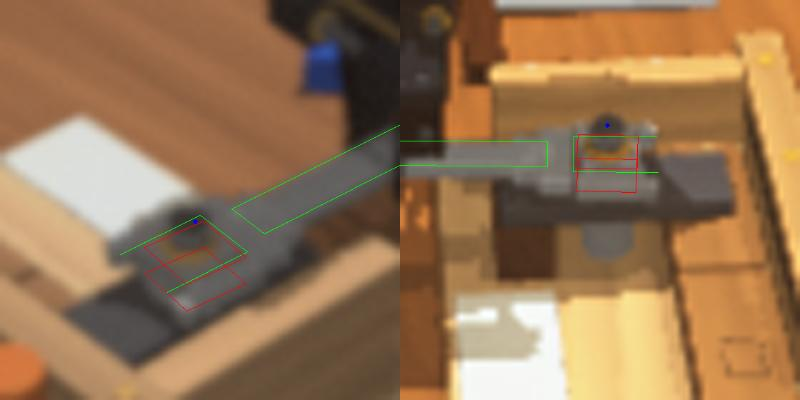

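```bash
sed -i 's/^NUT=.*/NUT=np.array([.612,.0945])/' h.py
python3 -m pendant '{"xyz":[[0,-0.005,0],[0,0,0]],"turn":[0.05,0]}'
python3 - <<'E'
from h import *
sp();
E
python3 -m pendant '{"xyz":[[0,0,0.01],[0,0,0.012],[0,0,0.015],[0,0,0]],"turn":[0,0,0,0]}'
python3 - <<'E'
from h import *
sp();plan([-175,-166,-157,-148,-139,-130,-121,-112,-103,-94],.113,0)
print(goal(-94,.113,.05))
E
```

```text
time_s: 12.98
tool_pos: [0.4981, 0.1004, 0.0617]
tool_rot: [99.6, 89.6, -83.7]
force: [-0.1, -0.4, -3.7]
grip_width: 0.0216
t 12.97 tcp [0.4981 0.1004 0.0617] jaw [0.6109 0.0938 0.0735] yaw -183.4 tiltalong 0.83 across -0.52 | F [-0.1 -0.4 -3.7] M [-0.07  0.31 -0.  ] tq_rF 0.05 tot 0.05 grip 0.0216
time_s: 13.48
tool_pos: [0.4983, 0.1012, 0.1023]
tool_rot: [111.8, 89.7, -71.6]
force: [0.4, 0.3, -3.9]
grip_width: 0.0212
t 13.47 tcp [0.4983 0.1012 0.1023] jaw [0.6111 0.0945 0.1141] yaw -183.5 tiltalong 0.79 across -0.63 | F [ 0.4  0.3 -3.9] M [-0.02  0.3   0.03] tq_rF -0.03 tot -0.00 grip 0.0212
-175 [  1.2 -16.6  -1.1] turn 0.147
-166 [  2.9 -17.5   0. ] turn 0.157
-157 [  5.6 -16.8   0. ] turn 0.157
-148 [  8.2 -15.7   0. ] turn 0.157
-139 [ 10.6 -14.2   0. ] turn 0.157
-130 [ 12.6 -12.4   0. ] turn 0.157
-121 [ 14.4 -10.3   0. ] turn 0.157
-112 [15.9 -7.9  0. ] turn 0.157
-103 [16.9 -5.3  0. ] turn 0.157
-94 [17.5 -2.6  0. ] turn 0.157
(array([ 0.60069154, -0.06807148,  0.10115363]), array([ 0.10237782, -0.16930457, -0.00113762]), np.float64(1.5612002640336575))
```

```bash

python3 -m pendant '{"xyz":[[0.01,-0.017,0],[0.01,-0.017,0],[0.01,-0.017,0],[0.01,-0.017,0],[0.01,-0.017,0],[0.01,-0.017,0],[0.01,-0.017,0],[0.01,-0.017,0],[0.011,-0.017,0],[0.011,-0.017,0]],"turn":[0.156,0.156,0.156,0.156,0.156,0.156,0.156,0.156,0.156,0.156]}'
python3 - <<'E'
from h import *
sp();print(goal(-93.5,.075,.05))
overlay('scene','o4.png',(250,195,320,265),-3.5)
overlay('side','o5.png',(270,170,340,240),-3.5)
a=np.hstack([cv2.imread('pics/o4.png'),cv2.imread('pics/o5.png')]); cv2.imwrite('pics/o45.png',cv2.resize(a,(800,400)))
E
```

```text
time_s: 14.72
tool_pos: [0.6016, -0.0701, 0.1012]
tool_rot: [75.9, 89.9, -14.6]
force: [0.4, -0.2, -3.7]
grip_width: 0.0214
t 14.72 tcp [ 0.6016 -0.0701  0.1012] jaw [0.6028 0.0428 0.1128] yaw -90.6 tiltalong 0.91 across -0.81 | F [ 0.4 -0.2 -3.7] M [-0.25  0.03  0.04] tq_rF 0.06 tot 0.10 grip 0.0214
(array([ 0.60206722, -0.06818607,  0.06339151]), array([ 0.00048859,  0.00195199, -0.03779379]), np.float64(-0.050142764130799884))
```

View pics/o45.png

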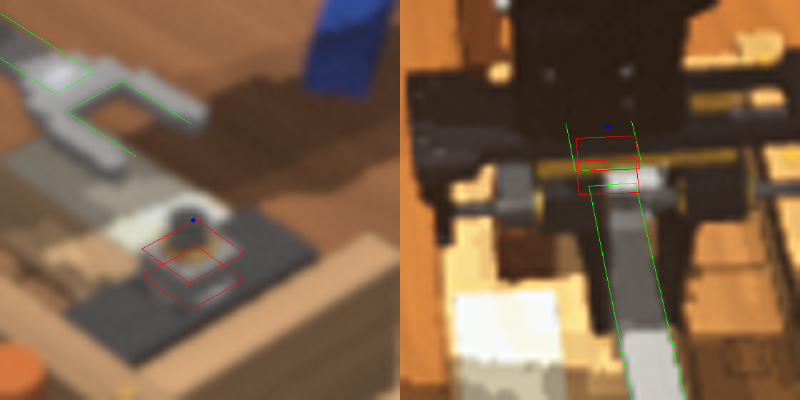

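```bash

python3 -m pendant '{"xyz":[[0.0005,0.002,-0.02],[0,0,-0.014],[0,0,-0.003],[0,0,0]],"turn":[-0.05,0,0,0]}'
python3 - <<'E'
from h import *
sp();print(goal(-93.5,.074,.03),goal(-93.5,.074,.0))
overlay('scene','o6.png',(250,195,320,265),-3.5)
E
```

```text
time_s: 15.32
tool_pos: [0.6017, -0.0681, 0.0631]
tool_rot: [49.2, 89.9, -44.9]
force: [0.1, 0.3, -3.7]
grip_width: 0.0212
t 15.32 tcp [ 0.6017 -0.0681  0.0631] jaw [0.6101 0.0446 0.0747] yaw -94.3 tiltalong 0.95 across -0.81 | F [ 0.1  0.3 -3.7] M [-0.21  0.09 -0.04] tq_rF 0.01 tot -0.03 grip 0.0212
(array([ 0.60328673, -0.04823182,  0.06247476]), array([ 0.00158215,  0.01985197, -0.00065382]), np.float64(0.013377802897651222)) (array([ 0.60511819, -0.01828778,  0.06247476]), array([ 0.00341361,  0.04979601, -0.00065382]), np.float64(0.013377802897651222))
```

View pics/o6.png

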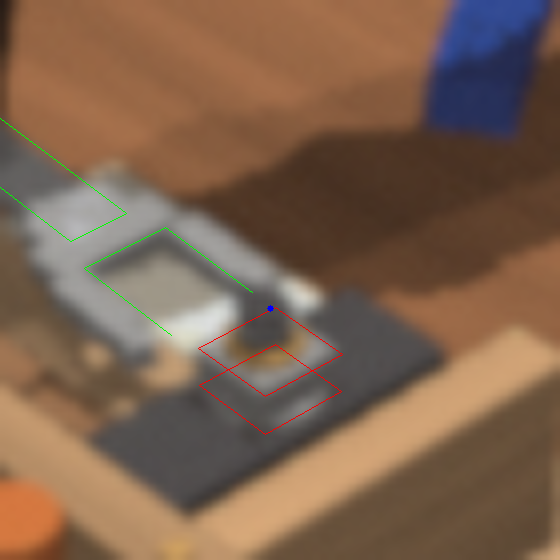

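Aligned; slide on.

```bash

python3 -m pendant '{"xyz":[[0.0015,0.010,0],[0.001,0.011,0],[0.0,0.009,0],[0,0,0]],"turn":[0.013,0,0,0]}'
python3 - <<'E'
from h import *
sp();print(goal(-93.5,.074,.0))
E
```

```text
time_s: 15.88
tool_pos: [0.6057, -0.0343, 0.0649]
tool_rot: [97.2, 89.8, 4.0]
force: [0.4, 0.0, -3.7]
grip_width: 0.0216
t 15.88 tcp [ 0.6057 -0.0343  0.0649] jaw [0.6123 0.0785 0.0766] yaw -93.4 tiltalong 0.86 across -0.64 | F [ 0.4  0.  -3.7] M [-0.24  0.08 -0.02] tq_rF 0.05 tot 0.03 grip 0.0216
(array([ 0.60515851, -0.01827163,  0.06229419]), array([-0.00051991,  0.01601256, -0.00262229]), np.float64(-0.002257993134962066))
```

```bash

python3 -m pendant '{"xyz":[[-0.0005,0.006,-0.002],[0,0.006,-0.001],[0.0,0.003,0],[0,0,0]],"turn":[0,0,0,0]}'
python3 - <<'E'
from h import *
sp();print(goal(-93.5,.074,.0))
overlay('scene','o7.png',(250,195,320,265),-3.5)
plan(range(-99,-190,-6))
E
```

```text
time_s: 16.38
tool_pos: [0.6058, -0.019, 0.062]
tool_rot: [90.0, 89.7, -3.3]
force: [0.5, 0.2, -4.3]
grip_width: 0.0212
t 16.38 tcp [ 0.6058 -0.019   0.062 ] jaw [0.6125 0.0938 0.0737] yaw -93.4 tiltalong 0.89 across -0.54 | F [ 0.5  0.2 -4.3] M [-0.25 -0.05 -0.06] tq_rF 0.05 tot -0.00 grip 0.0212
(array([ 0.60518138, -0.01827917,  0.06235356]), array([-0.00064266,  0.00074102,  0.00033222]), np.float64(-0.0009955949887529524))
-99 [-11.4   2.1  -0.7] turn -0.097
-105 [-11.6   2.5   0. ] turn -0.105
-111 [-11.3   3.6   0. ] turn -0.105
-117 [-10.8   4.8   0. ] turn -0.105
-123 [-10.2   5.9   0. ] turn -0.105
-129 [-9.6  6.9  0. ] turn -0.105
-135 [-8.8  7.9  0. ] turn -0.105
-141 [-7.9  8.8  0. ] turn -0.105
-147 [-7.   9.6  0. ] turn -0.105
-153 [-5.9 10.2  0. ] turn -0.105
-159 [-4.8 10.8  0. ] turn -0.105
-165 [-3.7 11.2  0. ] turn -0.105
-171 [-2.5 11.6  0. ] turn -0.105
-177 [-1.2 11.8  0. ] turn -0.105
-183 [-0.  11.8  0. ] turn -0.105
-189 [ 1.2 11.8  0. ] turn -0.105
```

View pics/o7.png

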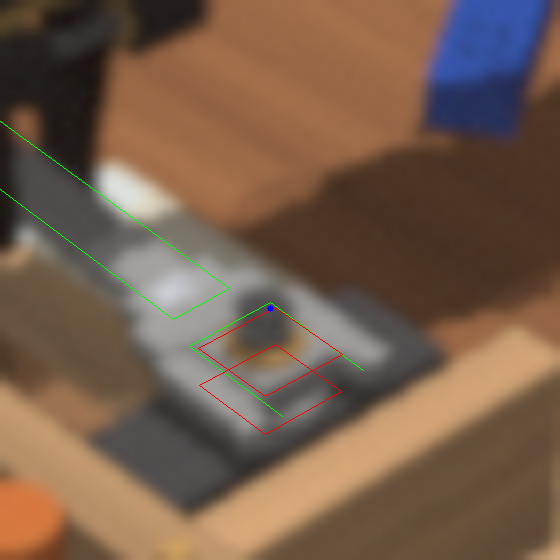

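```bash

python3 -m pendant '{"xyz":[[-0.0115,0.0025,0],[-0.0115,0.003,0],[-0.0115,0.0035,0],[-0.011,0.005,0],[-0.010,0.006,0]],"turn":[-0.1,-0.105,-0.105,-0.105,-0.105]}'
python3 - <<'E'
from h import *
sp();plan(range(-129,-190,-6))
E
```

```text
time_s: 17.05
tool_pos: [0.5498, -0.0004, 0.0625]
tool_rot: [86.2, 89.6, -37.9]
force: [1.4, 1.0, -2.8]
grip_width: 0.0217
t 17.05 tcp [ 5.498e-01 -4.000e-04  6.250e-02] jaw [0.6132 0.0931 0.0741] yaw -124.2 tiltalong 0.92 across -0.45 | F [ 1.4  1.  -2.8] M [ 0.03 -0.11  0.15] tq_rF 0.07 tot 0.23 grip 0.0217
-129 [-8.8  7.  -1.1] turn -0.084
-135 [-8.8  7.9  0. ] turn -0.105
-141 [-7.9  8.8  0. ] turn -0.105
-147 [-7.   9.6  0. ] turn -0.105
-153 [-5.9 10.2  0. ] turn -0.105
-159 [-4.8 10.8  0. ] turn -0.105
-165 [-3.7 11.2  0. ] turn -0.105
-171 [-2.5 11.6  0. ] turn -0.105
-177 [-1.2 11.8  0. ] turn -0.105
-183 [-0.  11.8  0. ] turn -0.105
-189 [ 1.2 11.8  0. ] turn -0.105
```

```bash

python3 -m pendant '{"xyz":[[-0.0085,0.007,-0.001],[-0.0085,0.008,0],[-0.008,0.009,0],[-0.007,0.0095,0]],"turn":[-0.084,-0.105,-0.105,-0.105]}'
python3 - <<'E'
from h import *
sp();plan(range(-150,-190,-3))
E
```

```text
time_s: 17.55
tool_pos: [0.5171, 0.0326, 0.0624]
tool_rot: [94.5, 89.5, -53.2]
force: [1.5, 1.1, -4.6]
grip_width: 0.0216
t 17.55 tcp [0.5171 0.0326 0.0624] jaw [0.6127 0.0928 0.0741] yaw -147.9 tiltalong 0.85 across -0.40 | F [ 1.5  1.1 -4.6] M [ 0.15 -0.12  0.19] tq_rF -0.01 tot 0.18 grip 0.0216
-150 [-2.9  5.3 -1.1] turn -0.037
-153 [-2.8  5.2  0. ] turn -0.052
-156 [-2.6  5.3  0. ] turn -0.052
-159 [-2.3  5.5  0. ] turn -0.052
-162 [-2.   5.6  0. ] turn -0.052
-165 [-1.7  5.7  0. ] turn -0.052
-168 [-1.4  5.7  0. ] turn -0.052
-171 [-1.1  5.8  0. ] turn -0.052
-174 [-0.8  5.9  0. ] turn -0.052
-177 [-0.5  5.9  0. ] turn -0.052
-180 [-0.2  5.9  0. ] turn -0.052
-183 [0.1 5.9 0. ] turn -0.052
-186 [0.5 5.9 0. ] turn -0.052
-189 [0.8 5.9 0. ] turn -0.052
```

```bash

python3 -m pendant '{"xyz":[[-0.0028,0.0055,-0.001],[-0.0025,0.005,0]],"turn":[-0.04,-0.045]}' >/dev/null; python3 -c "from h import *;sp()"
python3 -m pendant '{"xyz":[[-0.0025,0.005,0],[-0.0022,0.005,0]],"turn":[-0.045,-0.045]}' >/dev/null; python3 -c "from h import *;sp();plan(range(-159,-166,-3))"
```

```text
t 17.80 tcp [0.5117 0.042  0.0618] jaw [0.6123 0.0934 0.0736] yaw -153.0 tiltalong 0.84 across -0.31 | F [ 0.9 -0.8 -3.5] M [-0.31 -0.03  0.  ] tq_rF 0.13 tot 0.14 grip 0.0216
t 18.05 tcp [0.5073 0.0513 0.0623] jaw [0.6123 0.0931 0.0742] yaw -158.3 tiltalong 0.77 across -0.27 | F [ 2.8 -1.1 -5.6] M [-0.09  0.03  0.15] tq_rF 0.24 tot 0.38 grip 0.0218
-159 [-0.8  2.6 -1.2] turn -0.012
-162 [-2.   5.6  0. ] turn -0.052
-165 [-1.7  5.7  0. ] turn -0.052
```

```bash

python3 -m pendant '{"xyz":[[-0.001,0.0025,0]],"turn":[-0.022]}' >/dev/null; python3 -c "from h import *;sp()"
python3 -m pendant '{"xyz":[[-0.001,0.0028,0]],"turn":[-0.022]}' >/dev/null; python3 -c "from h import *;sp()"
```

```text
t 18.18 tcp [0.5064 0.0537 0.0625] jaw [0.6123 0.0931 0.0744] yaw -159.6 tiltalong 0.75 across -0.26 | F [ 2.3 -0.2 -4. ] M [-0.13  0.02  0.11] tq_rF 0.12 tot 0.23 grip 0.0214
t 18.30 tcp [0.5055 0.0563 0.0625] jaw [0.6122 0.0933 0.0745] yaw -161.0 tiltalong 0.74 across -0.26 | F [ 1.4 -0.5 -4.3] M [-0.19  0.    0.11] tq_rF 0.11 tot 0.22 grip 0.0218
```

```bash

python3 -m pendant '{"xyz":[[-0.001,0.0028,0],[-0.001,0.003,0]],"turn":[-0.024,-0.024]}' >/dev/null; python3 -c "from h import *;sp()"
python3 -m pendant '{"xyz":[[-0.0008,0.003,0]],"turn":[-0.026]}' >/dev/null; python3 -c "from h import *;sp()"
```

```text
t 18.55 tcp [0.5036 0.062  0.0626] jaw [0.6121 0.0934 0.0746] yaw -163.9 tiltalong 0.72 across -0.23 | F [ 2.1 -0.4 -5.6] M [-0.21 -0.04  0.11] tq_rF 0.11 tot 0.22 grip 0.0217
t 18.68 tcp [0.5028 0.065  0.0626] jaw [0.6121 0.0934 0.0745] yaw -165.5 tiltalong 0.72 across -0.22 | F [ 1.7 -0.8 -5.1] M [-0.3   0.03  0.07] tq_rF 0.13 tot 0.21 grip 0.0215
```

```bash

python3 -m pendant '{"xyz":[[-0.0008,0.003,0]],"turn":[-0.026]}' >/dev/null; python3 -c "from h import *;sp();plan([-167,-169,-171,-173,-175])"
```

```text
t 18.80 tcp [0.5019 0.068  0.0625] jaw [0.612  0.0934 0.0745] yaw -167.1 tiltalong 0.72 across -0.22 | F [ 1.7 -1.1 -4.7] M [-0.22 -0.1   0.08] tq_rF 0.16 tot 0.24 grip 0.0223
-167 [ 0.   0.9 -1.5] turn 0.002
-169 [-0.8  3.9  0. ] turn -0.035
-171 [-0.7  3.9  0. ] turn -0.035
-173 [-0.6  3.9  0. ] turn -0.035
-175 [-0.4  3.9  0. ] turn -0.035
```

```bash

python3 -m pendant '{"xyz":[[-0.0008,0.0035,0]],"turn":[-0.03]}' >/dev/null; python3 -c "from h import *;sp()"
python3 -m pendant '{"xyz":[[-0.0006,0.0035,0]],"turn":[-0.03]}' >/dev/null; python3 -c "from h import *;sp()"
```

```text
t 18.93 tcp [0.5012 0.0716 0.0626] jaw [0.612  0.0934 0.0746] yaw -168.9 tiltalong 0.71 across -0.21 | F [ 2.7 -0.3 -5.2] M [-0.2   0.    0.09] tq_rF 0.09 tot 0.18 grip 0.0215
t 19.05 tcp [0.5005 0.0752 0.0626] jaw [0.612  0.0935 0.0746] yaw -170.8 tiltalong 0.72 across -0.20 | F [ 1.8 -1.2 -4.9] M [-0.25 -0.02  0.05] tq_rF 0.17 tot 0.22 grip 0.0216
```

```bash

python3 -m pendant '{"xyz":[[-0.0006,0.0035,0]],"turn":[-0.03]}' >/dev/null; python3 -c "from h import *;sp()"

```

```text
t 19.18 tcp [0.4999 0.0788 0.0625] jaw [0.6119 0.0935 0.0745] yaw -172.6 tiltalong 0.71 across -0.19 | F [ 1.9 -0.9 -4.9] M [-0.19 -0.11  0.09] tq_rF 0.13 tot 0.22 grip 0.0212
```

```bash

python3 -m pendant '{"xyz":[[-0.0005,0.0035,0]],"turn":[-0.03]}' >/dev/null; python3 -c "from h import *;sp()"

```

```text
t 19.30 tcp [0.4995 0.0824 0.0626] jaw [0.6119 0.0935 0.0746] yaw -174.4 tiltalong 0.69 across -0.18 | F [ 2.2 -1.1 -4.4] M [-0.23 -0.08  0.12] tq_rF 0.15 tot 0.27 grip 0.0212
```

```bash

python3 -m pendant '{"xyz":[[-0.0003,0.0035,0]],"turn":[-0.03]}' >/dev/null; python3 -c "from h import *;sp()"

```

```text
t 19.43 tcp [0.4991 0.0859 0.0625] jaw [0.6118 0.0934 0.0746] yaw -176.3 tiltalong 0.70 across -0.16 | F [ 2.7 -0.1 -5.2] M [-0.2  -0.05  0.1 ] tq_rF 0.04 tot 0.14 grip 0.0216
```

```bash

python3 -m pendant '{"xyz":[[-0.0002,0.0035,0]],"turn":[-0.03]}' >/dev/null; python3 -c "from h import *;sp()"

```

```text
t 19.55 tcp [0.4989 0.0895 0.0625] jaw [0.6118 0.0934 0.0745] yaw -178.1 tiltalong 0.70 across -0.16 | F [ 1.7  0.2 -5. ] M [-0.17 -0.05  0.14] tq_rF -0.01 tot 0.12 grip 0.0220
```

```bash

python3 -m pendant '{"xyz":[[0,0.0035,0]],"turn":[-0.03]}' >/dev/null; python3 -c "from h import *;sp()"

```

```text
t 19.68 tcp [0.4988 0.0931 0.0625] jaw [0.6117 0.0934 0.0745] yaw -179.9 tiltalong 0.71 across -0.15 | F [ 2.2 -1.4 -5.6] M [-0.13 -0.01  0.19] tq_rF 0.16 tot 0.35 grip 0.0217
```

```bash

python3 -m pendant '{"xyz":[[0,0.0035,0]],"turn":[-0.03]}' >/dev/null; python3 -c "from h import *;sp()"

```

```text
t 19.80 tcp [0.4988 0.0968 0.0625] jaw [0.6117 0.0934 0.0745] yaw -181.8 tiltalong 0.70 across -0.14 | F [ 2.4 -0.9 -5.4] M [-0.18 -0.1   0.14] tq_rF 0.09 tot 0.24 grip 0.0214
```

```bash

python3 -m pendant '{"xyz":[[0.0003,0.0035,0]],"turn":[-0.03]}' >/dev/null; python3 -c "from h import *;sp()"

```

```text
t 19.93 tcp [0.4989 0.1004 0.0624] jaw [0.6117 0.0934 0.0744] yaw -183.6 tiltalong 0.72 across -0.13 | F [ 1.5 -0.8 -4.5] M [-0.1   0.04  0.14] tq_rF 0.08 tot 0.22 grip 0.0216
```

```bash

python3 -m pendant '{"xyz":[[0.0003,0.0035,0]],"turn":[-0.03]}' >/dev/null; python3 -c "from h import *;sp()"

```

```text
t 20.05 tcp [0.4992 0.1041 0.0624] jaw [0.6116 0.0935 0.0744] yaw -185.4 tiltalong 0.73 across -0.12 | F [ 1.4 -0.9 -4.4] M [-0.22  0.05  0.14] tq_rF 0.08 tot 0.22 grip 0.0214
```

```bash

python3 -m pendant '{"xyz":[[0.0003,0.002,0]],"turn":[-0.018]}' >/dev/null; python3 -c "from h import *;sp()"

```

```text
t 20.18 tcp [0.4994 0.1062 0.0623] jaw [0.6116 0.0935 0.0743] yaw -186.6 tiltalong 0.74 across -0.11 | F [ 1.7 -0.3 -4.1] M [-0.14  0.08  0.11] tq_rF 0.01 tot 0.13 grip 0.0214
```

```bash

python3 -m pendant '{"xyz":[[0,-0.005,0],[0,0,0]],"turn":[0.05,0]}'>/dev/null; python3 -c "from h import *;sp()"
python3 -m pendant '{"xyz":[[0,0,0.01],[0,0,0.012],[0,0,0.015],[0,0,0]],"turn":[0,0,0,0]}' >/dev/null
python3 -m pendant '{"xyz":[[0.01,-0.017,0],[0.01,-0.017,0],[0.01,-0.017,0],[0.01,-0.017,0],[0.01,-0.017,0],[0.01,-0.017,0],[0.01,-0.017,0],[0.01,-0.017,0],[0.011,-0.017,0],[0.011,-0.017,0]],"turn":[0.15,0.15,0.15,0.15,0.15,0.15,0.15,0.15,0.15,0.15]}'>/dev/null
python3 - <<'E'
from h import *
sp();print(goal(-93.5,.075,.05))
overlay('scene','o8.png',(250,195,320,265),-3.5)
E
```

```text
t 20.43 tcp [0.4982 0.1014 0.062 ] jaw [0.611  0.0942 0.0737] yaw -183.8 tiltalong 0.90 across -0.10 | F [ 0.1  0.3 -3.6] M [0.03 0.33 0.01] tq_rF -0.03 tot -0.02 grip 0.0213
t 22.18 tcp [ 0.6017 -0.0688  0.1016] jaw [0.6108 0.0438 0.1131] yaw -94.6 tiltalong 0.96 across -0.42 | F [-0.5 -0.  -4.5] M [-0.24  0.11 -0.01] tq_rF -0.08 tot -0.09 grip 0.0212
(array([ 0.60215629, -0.06820193,  0.06349363]), array([ 0.00043796,  0.00060132, -0.03814185]), np.float64(0.01996048519447096))
```

View pics/o8.png

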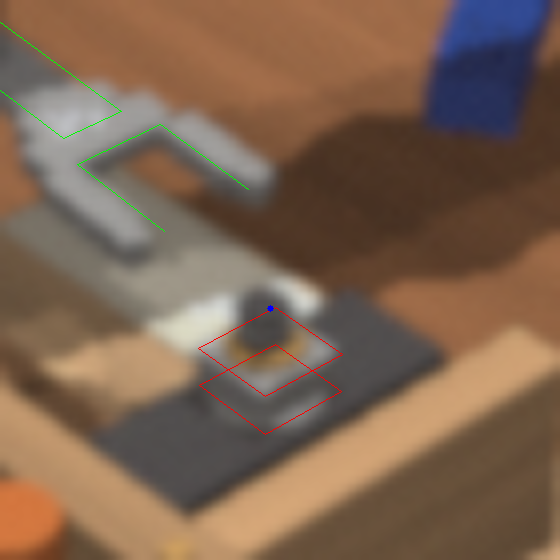

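```bash

python3 -m pendant '{"xyz":[[0.0005,0.001,-0.02],[0,0,-0.014],[0,0,-0.003],[0,0,0]],"turn":[0.018,0,0,0]}'>/dev/null; python3 -c "from h import *;sp();print(goal(-93.5,.074,.03),goal(-93.5,.074,0))"
```

```text
t 22.73 tcp [ 0.6033 -0.0713  0.0636] jaw [0.6106 0.0415 0.0748] yaw -93.8 tiltalong 1.15 across -0.31 | F [ 0.2  0.4 -3.7] M [-0.21  0.08 -0.03] tq_rF 0.02 tot -0.00 grip 0.0215
(array([ 0.60340006, -0.04827872,  0.06287359]), array([ 0.00010568,  0.02302018, -0.00075452]), np.float64(0.005116314817829074)) (array([ 0.60523151, -0.01833468,  0.06287359]), array([ 0.00193713,  0.05296422, -0.00075452]), np.float64(0.005116314817829074))
```

```bash

python3 -m pendant '{"xyz":[[0.0005,0.011,0],[0.0005,0.011,-0.001],[0.0005,0.011,-0.001],[0,0,0]],"turn":[0.005,0,0,0]}'>/dev/null; python3 -c "from h import *;sp();print(goal(-93.5,.074,0))"
```

```text
t 23.23 tcp [ 0.606  -0.0336  0.0631] jaw [0.6125 0.0792 0.0744] yaw -93.4 tiltalong 1.05 across -0.17 | F [-0.4 -0.  -3.6] M [-0.24  0.09  0.01] tq_rF -0.06 tot -0.05 grip 0.0214
(array([ 0.60526662, -0.01831624,  0.0626673 ]), array([-0.00073868,  0.01527234, -0.00044282]), np.float64(-0.0021736300137035073))
```

```bash

python3 -m pendant '{"xyz":[[-0.0005,0.006,-0.0005],[0,0.006,-0.0005],[0.0,0.002,0],[0,0,0]],"turn":[0,0,0,0]}'>/dev/null; python3 -c "from h import *;sp();plan([-95,-96.5,-98,-99.5,-101,-103,-105])"
```

```text
t 23.73 tcp [ 0.606  -0.0195  0.0624] jaw [0.6126 0.0933 0.0737] yaw -93.4 tiltalong 1.08 across -0.09 | F [ 0.3  0.  -2.9] M [-0.27  0.01 -0.06] tq_rF 0.03 tot -0.03 grip 0.0215
-95 [-3.6  1.4 -0.7] turn -0.027
-96.5 [-2.9  0.3  0. ] turn -0.026
-98 [-2.9  0.4  0. ] turn -0.026
-99.5 [-2.9  0.4  0. ] turn -0.026
-101 [-2.9  0.5  0. ] turn -0.026
-103 [-3.9  0.8  0. ] turn -0.035
-105 [-3.8  0.9  0. ] turn -0.035
```

```bash

python3 -m pendant '{"xyz":[[-0.003,0.0005,0]],"turn":[-0.027]}' >/dev/null; python3 -c "from h import *;sp()"
python3 -m pendant '{"xyz":[[-0.003,0.0005,0]],"turn":[-0.027]}' >/dev/null; python3 -c "from h import *;sp()"

```

```text
t 23.85 tcp [ 0.603  -0.0193  0.0624] jaw [0.6128 0.0933 0.0737] yaw -95.1 tiltalong 1.10 across -0.08 | F [ 0.3 -0.1 -4.3] M [-0.2  -0.06 -0.15] tq_rF 0.03 tot -0.12 grip 0.0214
t 23.98 tcp [ 0.6002 -0.019   0.0626] jaw [0.6133 0.0932 0.0738] yaw -96.8 tiltalong 1.09 across -0.03 | F [ 2.1 -0.1 -4.3] M [-0.27 -0.27  0.  ] tq_rF 0.24 tot 0.25 grip 0.0213
```

```bash

python3 -m pendant '{"xyz":[[-0.003,0.0005,0]],"turn":[-0.027]}' >/dev/null; python3 -c "from h import *;sp()"

```

```text
t 24.10 tcp [ 0.5976 -0.0186  0.0628] jaw [0.6139 0.0932 0.0741] yaw -98.4 tiltalong 1.10 across 0.06 | F [ 3.1  0.7 -3.8] M [-0.25 -0.48  0.3 ] tq_rF 0.34 tot 0.64 grip 0.0215
```

```bash

python3 -m pendant '{"xyz":[[-0.003,0.0006,0]],"turn":[-0.027]}' >/dev/null; python3 -c "from h import *;sp()"

```

```text
t 24.23 tcp [ 0.5953 -0.0181  0.0632] jaw [0.6147 0.0932 0.0745] yaw -100.0 tiltalong 1.11 across 0.18 | F [ 3.9  0.5 -4.5] M [-0.42 -0.7   0.49] tq_rF 0.43 tot 0.92 grip 0.0214
```

```bash

python3 -m pendant '{"xyz":[[0.0035,-0.0005,0],[0.003,-0.0005,0]],"turn":[0.032,0.03]}' >/dev/null; python3 -c "from h import *;sp()"

```

```text
t 24.48 tcp [ 0.6008 -0.019   0.0629] jaw [0.6129 0.0933 0.0741] yaw -96.3 tiltalong 1.12 across 0.04 | F [ 0.5 -0.5 -4.2] M [-0.26 -0.11 -0.06] tq_rF 0.06 tot -0.01 grip 0.0212
```

```bash

python3 -m pendant '{"xyz":[[0.004,-0.0003,0]],"turn":[0.038]}' >/dev/null; python3 -c "from h import *;sp()"
python3 -m pendant '{"xyz":[[0,0,0.008],[0,0,0.01]],"turn":[0,0]}' >/dev/null; python3 -c "from h import *;sp()"

```

```text
t 24.60 tcp [ 0.6047 -0.0195  0.0628] jaw [0.6124 0.0932 0.074 ] yaw -94.0 tiltalong 1.11 across 0.00 | F [ 1.   0.1 -2.1] M [-0.31 -0.13 -0.21] tq_rF 0.11 tot -0.10 grip 0.0217
t 24.85 tcp [ 0.6039 -0.02    0.0807] jaw [0.6118 0.0927 0.0919] yaw -94.1 tiltalong 1.12 across -0.15 | F [ 0.   0.3 -4.1] M [-0.24  0.08  0.01] tq_rF -0.00 tot 0.01 grip 0.0215
```

```bash

python3 -m pendant '{"xyz":[[0,0,0.02],[0,0,0.02],[-0.017,-0.03,0.005],[-0.017,-0.03,0],[-0.017,-0.03,0],[-0.017,-0.03,0],[-0.017,-0.03,0],[-0.017,-0.03,0],[-0.017,-0.03,0]],"turn":[0,0,-0.14,-0.14,-0.14,-0.14,-0.14,-0.14,-0.14]}' >/dev/null; python3 - <<'E'
from h import *
sp(); T=toolT(); print(Tg[:3,3]-T[:3,3])
im,C=find('wrist',['rest','small_spanner']); cv2.imwrite('pics/w6.png',im[:,:,::-1])
overlay('scene','o9.png',(250,195,320,265),-4)
E
```

```text
t 25.98 tcp [ 0.4794 -0.2312  0.1341] jaw [ 0.5789 -0.1777  0.146 ] yaw -151.8 tiltalong 0.74 across -0.40 | F [ 1.1 -0.5 -3.7] M [-0.2   0.26 -0.01] tq_rF 0.42 tot 0.41 grip 0.0215
[-0.01438368 -0.02701072 -0.11249508]
rest [(0.77, [0.4993, -0.291, -0.0012])]
small_spanner [(0.73, [0.6159, -0.2739, 0.0318])]
```

View pics/w6.png

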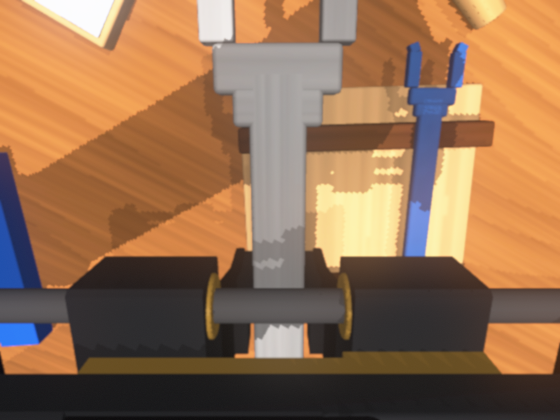

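View pics/o9.png

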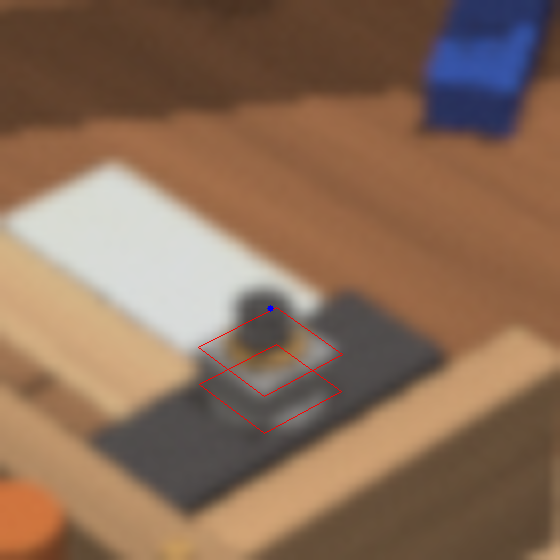

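```bash

python3 -m pendant '{"xyz":[[-0.007,-0.014,-0.02],[-0.008,-0.013,-0.03],[0,0,-0.03],[0,0,0]],"turn":[-0.005,0,0,0]}' >/dev/null; python3 - <<'E'
from h import *
sp(); T=toolT(); print(Tg[:3,3]-T[:3,3])
E
```

```text
t 26.68 tcp [ 0.4683 -0.252   0.0536] jaw [ 0.5672 -0.1975  0.0661] yaw -151.2 tiltalong 0.45 across -0.57 | F [-0.   0.4 -4.1] M [-0.21  0.32 -0.04] tq_rF -0.06 tot -0.10 grip 0.0213
[-0.00329451 -0.00619405 -0.03197587]
```

```bash

python3 -m pendant '{"xyz":[[-0.004,-0.006,-0.012],[-0.002,0,-0.01],[0,0,-0.004],[0,0,0]],"turn":[-0.015,0,0,0]}' >/dev/null; python3 - <<'E'
from h import *
sp(); T=toolT(); print(Tg[:3,3]-T[:3,3])
E
```

```text
t 27.18 tcp [ 0.465  -0.2576  0.0289] jaw [ 0.5645 -0.2044  0.0418] yaw -151.9 tiltalong 0.23 across -0.43 | F [-0.7  0.  -3.9] M [-0.14  0.35 -0.02] tq_rF -0.25 tot -0.27 grip 0.0212
[ 1.84460753e-05 -5.61656127e-04 -7.25821171e-03]
```

```bash

python3 -m pendant '{"xyz":[[0,0,-0.004],[0,0,-0.002],[0,0,0]],"turn":[0,0,0]}' >/dev/null; python3 -c "from h import *;sp()"
python3 -m pendant '{"xyz":[[0,0,-0.0015],[0,0,0]],"turn":[0,0]}' >/dev/null; python3 -c "from h import *;sp()"
```

```text
t 27.55 tcp [ 0.4657 -0.2578  0.0232] jaw [ 0.5652 -0.2045  0.0363] yaw -151.9 tiltalong 0.16 across -0.38 | F [-0.2  0.4 -3.4] M [-0.07  0.24 -0.01] tq_rF -0.12 tot -0.13 grip 0.0215
t 27.80 tcp [ 0.4661 -0.258   0.022 ] jaw [ 0.5656 -0.2047  0.0352] yaw -151.9 tiltalong 0.13 across -0.35 | F [-0.5  0.4 -2. ] M [-0.04  0.26  0.02] tq_rF -0.25 tot -0.23 grip 0.0210
```

```bash

python3 -m pendant '{"xyz":[[0,0,-0.001],[0,0,0]],"turn":[0,0]}' >/dev/null; python3 -c "from h import *;sp()"
python3 -m pendant '{"xyz":[[0,0,0],[0,0,0],[0,0,0],[0,0,0],[0,0,0],[0,0,0]],"turn":[0,0,0,0,0,0]}' 0.6 ; python3 -c "from h import *;sp()"
```

```text
t 28.05 tcp [ 0.4665 -0.2581  0.0218] jaw [ 0.566  -0.2048  0.0351] yaw -151.9 tiltalong 0.08 across -0.35 | F [-0.8 -0.4 -1.7] M [-0.08  0.26  0.  ] tq_rF -0.23 tot -0.22 grip 0.0216
time_s: 28.8
tool_pos: [0.4681, -0.2588, 0.0227]
tool_rot: [143.7, 88.8, -8.0]
force: [0.3, -0.5, 0.9]
grip_width: 0.0522
t 28.80 tcp [ 0.4681 -0.2588  0.0227] jaw [ 0.5675 -0.2055  0.0362] yaw -151.9 tiltalong -0.05 across -0.19 | F [ 0.3 -0.5  0.9] M [-0.08  0.08  0.01] tq_rF 0.19 tot 0.20 grip 0.0522
```

```bash

python3 -m pendant '{"xyz":[[0,0,0.03],[0,0,0.04],[0,0,0.05],[0,0,0.05],[0,0,0.05],[0,0,0.02],[0,0,0]],"turn":[0,0,0,0,0,0,0]}' ; python3 - <<'E'
from h import *
im,C=snap('wrist','w7.png'); np.save('C7.npy',C)
snap('side','s7.png');snap('scene','c7.png')
find('side',['spanner_jaw','spanner','spanner_grip','rest','small_spanner','rail'])
find('scene',['spanner_jaw','spanner','spanner_grip','rest','small_spanner','rail'])
E
```

```text
time_s: 29.68
tool_pos: [0.4656, -0.2583, 0.2693]
tool_rot: [146.7, 88.9, -5.1]
force: [-0.5, -0.1, -0.8]
grip_width: 0.0523
spanner_jaw [(0.67, [0.5639, -0.2042, 0.0329])]
spanner [(0.69, [0.5605, -0.2042, 0.0316])]
spanner_grip [(0.59, [0.4644, -0.2563, 0.0346])]
rest [(0.66, [0.609, 0.0915, 0.0644]), (0.64, [0.5041, -0.2876, -0.0007])]
small_spanner [(0.55, [0.613, -0.269, 0.0302])]
rail [(0.73, [0.5625, -0.2024, 0.0325]), (0.72, [0.34, -0.0561, 0.0001])]
spanner_jaw [(0.64, [0.5629, -0.2069, 0.034])]
spanner [(0.81, [0.5627, -0.2021, 0.028]), (0.59, [0.6099, 0.0939, 0.0658])]
spanner_grip [(0.61, [0.6146, 0.0895, -0.001]), (0.56, [0.4672, -0.2578, 0.0353])]
rest [(0.84, [0.5031, -0.2924, -0.0039]), (0.72, [0.6255, 0.1439, 0.0844])]
small_spanner [(0.65, [0.6163, -0.2752, 0.031]), (0.54, [0.5627, -0.2039, 0.0325])]
rail [(0.95, [0.3403, -0.0547, -0.002]), (0.82, [0.3959, 0.1394, 0.0009])]
```

View pics/w7.png

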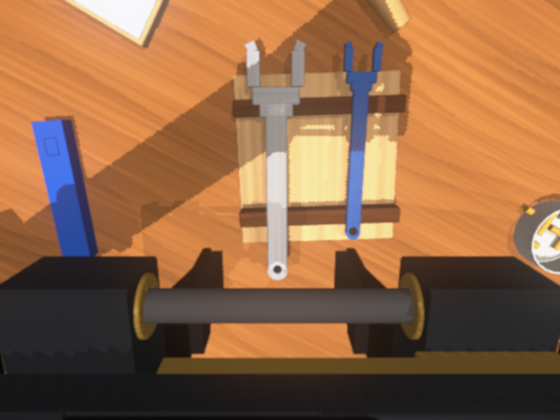

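View pics/s7.png

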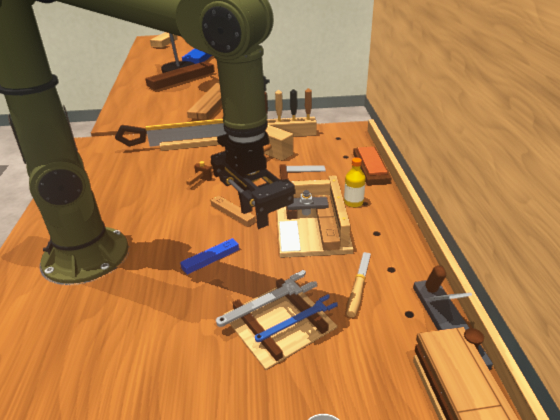

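```bash

python3 -m pendant '{"xyz":[[0.007,0.043,0],[0.007,0.043,0],[0.007,0.043,0],[0.007,0.043,0],[0.007,0.043,0],[0.007,0.043,0],[0.004,0.04,0],[0,0,0]],"turn":[0,0,0,0,0,0,0,0]}' ; python3 - <<'E'
from h import *
overlay('wrist','o10.png',(215,40,355,145),-3.8,5)
im=cv2.imread('pics/tmp_wrist.png'); cv2.imwrite('pics/w8.png',im)
np.save('C8.npy',cam2w('wrist'))
E
```

```text
time_s: 31.52
tool_pos: [0.5104, 0.0488, 0.2688]
tool_rot: [147.5, 88.9, -4.5]
force: [0.0, -1.0, -1.0]
grip_width: 0.0523
```

View pics/w8.png

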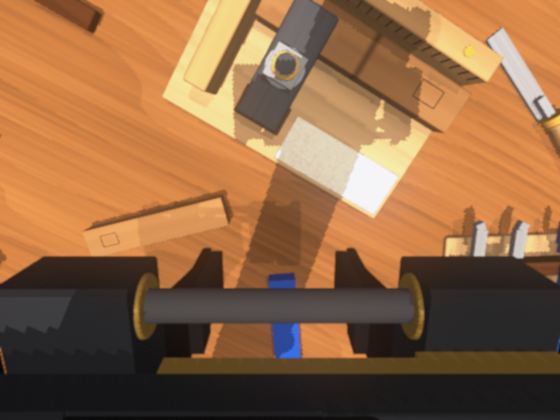

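View pics/o10.png

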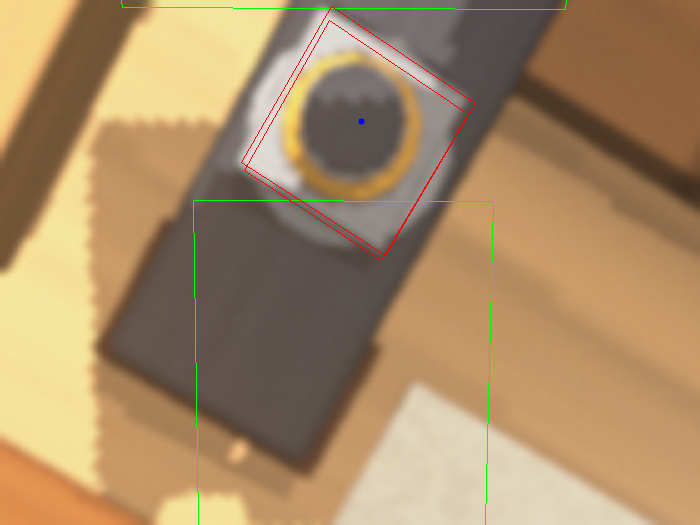

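```bash
python3 -c "
from h import *
print(sign_off())"
```

```text
the job is handed in; nothing more can be done
None
```

The nut is tightened until firm, the large spanner is back on its rest, and the job was handed in at about 32 s of the 72 s allowed. `sign_off` gave no verdict.

**Tightening:** It took two full swings and a short third one, with the spanner backed off by its play and lifted clear of the nut between them. The thread dragged at about 0.2 N m until the nut had turned roughly 145° by my estimate. In the third swing the torque rose 0.25, 0.64, 0.92 N m over about 3°, and I stopped there. The last reading is just above the 0.9 N m firm range and under the 1.2 N m overtightening limit. Single readings scatter by about 0.1 N m.

**Putting back:** I backed off to zero torque, lifted off without catching, and laid the spanner down. The wrist and side pictures show it flat across both battens in its original place beside the blue one. The networks put its jaw at about (0.563, -0.205, 0.033), within a few mm of where it started.

**Last checks:**
- **Nut:** it still lines up with where I left it, at a yaw of about -4° modulo 90°.
- **Rail:** in the last wrist picture it lies along the fence under the strap, up to the stop. In the last camera checks the rail network reported only the loose look-alikes and a false spot on the spanner, so the rail is confirmed by eye only.
- **Force:** the largest force I read was about 6 N, including the spanner's own weight.
- **Nut position:** when seated, the spanner's jaw read 1 to 2 mm off my first camera fix of the nut in y, so I shifted my nut position by 1.3 mm. This caused no trouble fitting the spanner.

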